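# Seat a brush-handle blank against the end stop of a V-groove jig

### The arm

A 6-joint arm with a two-finger parallel gripper is mounted at the origin on a cart in front of the work surface, level with it; the furniture and walls round the work are solid. World frame = base frame: x ahead of the robot, y to its left, z up, the work surface at z = 0. Lengths are in mm, angles in rad, forces in N, time in s.
With the tool pointing down it reaches from about 400 to 925 mm from the base axis. Payload 12.5 kg.
Tool frame: the origin (TCP) lies midway between the tips of the shut fingers; the grasp point (between the pads) lies env.grasp_offset behind it (env.grasp_offset is the distance from the TCP to the grasp point, in mm); x points along the fingers, y is the direction in which the jaws open and shut, and the axes are right-handed (so a half turn about x gives the same grasp; the last joint's range is limited). The gripper opens to 95 mm and grips with 3 to 60 N. Pads are 20 mm wide; open, the fingers measure 119 mm over their backs; the gripper's body (75 mm by 180 mm) begins 59 mm behind the grasp point.
Start: joints at [-0.106, 0.491, 1.559, -0, 1.092, -0.106], TCP at [625.021, 0.021, 177.461] pointing down, gripper open.
Joint ranges: [-3.1, 3.1], [-0.84, 2.19], [0.05, 2.79], [-1.13, 4.28], [0.06, 2.93], [-2.69, 2.69]. Speed limits (rad/s): [2.22, 2.22, 2.79, 3.14, 3.14, 3.14].

### API

Orientations are given as [roll, pitch, yaw] about the fixed x, y, z axes, in that order (R = Rz(yaw) Ry(pitch) Rx(roll)).
In Python, from cell import env gives the robot as it stands.
- The arm moves only by the tool apply_moves, never from a script. Its arguments are lists of equal length, an entry for each row: "offset": the shift along the world's x, y, z in units of 25 mm (1.0 is 25 mm), a list of three; "yaw": the turn about the world's z in units of 6 degrees (1.0 is 6 degrees); "jaw": the closure, from -1 (fully open) to 1 (shut), so that 0 is half open. A call has 1 to 20 rows; each row is the pose to reach, as a shift and turn from the pose measured when the call began; what a row does not reach only later rows make up. A row lasts 1/8 s, in which the tool goes at most 62.5 mm and 10.7 degrees, less where a joint would pass 70% of its speed; a pose out of reach is approached as far as the arm can. A call with a gripper value outside its range is refused whole. The fingers move at their own pace and stop on an object; the grip force is fixed at half the most. Time passes only in rows, so rows that repeat a pose let the fingers close. It gives the time, the measured TCP pose, the force and the opening at its end, in the units of the state.
- env.state(): the state, without advancing time (a new reading comes with each control period).
- env.read_camera(name): name is "scene" or "side" or "wrist"; returns a dict with "frame" (420x560x3 uint8, red, green, blue), "fx", "fy", "cx", "cy" (pixels), "distortion" ([k1, k2, p1, p2, k3] as OpenCV has them; the pictures are not rectified), "xyz" and "rotation" of the camera in the world; the wrist camera has in their place "hand_eye" (4x4, takes a point from camera to tool coordinates, whose origin is the TCP and whose axes are the tool frame's). Camera axes: x right, y down, z forward; pixel columns grow to the right and rows downward; lengths in mm; the calibration is good to about 2 mm. A picture is of the moment at which its call begins: read the wrist's pose just before it. There is no depth.
- env.job_done(): hands the job in, once; it reports no verdict.
The state is a dict: "t": time; "joints": joint angles; "qvel": joint speeds; "tau": joint torques, N m; "eef_pos": TCP position; "tcp_rot": TCP orientation; "ft_force": force on the tool from outside, world axes, zero at the start; "moment": the same for the moment, N m; "opening": opening from 0.0 (shut) to 1.0 (fully open).
Only numpy, scipy, OpenCV 4.12 (cv2) and the standard library are available. Lean on these libraries where they do the work, as an engineer would, in place of code of your own. Each camera call takes 0.05 s, during which the arm holds its last target.

### The job

Take the round beech handle blank from its notched rest and lay it in the V-groove of the jig, at the open end in front of the hold-down bridge. Then push it along the groove, under the sprung hold-down, until it bears on the end stop: press it home gently, with about 6 N on the sprung stop (never as much as 11 N), keep that push for a moment, and leave the blank lying in the groove, still bearing on the stop. Do not touch the stop with the robot or lean hard on the jig, and leave the other things on the bench where they are.

Things in the scene. Friction and masses are not known exactly. Their poses are not given: they have to be found in the camera images.
- blank: Round beech brush-handle blank (a plain rod), 22 mm diameter, 130 mm long, about 40 g, waxed (pressing down on it in the groove adds about half of that force to its drag); both ends alike, tapered over the last 10 mm to a flat face of 12 mm diameter. Origin at its middle, on its axis; its x axis runs along the rod (it may be rolled about it). It starts lying across the two notches of the rest.
- rest: Beech rest, fixed: base 124 x 56 x 10 mm, with two notched uprights, each 10 mm thick and 44 mm wide, centred at x = -50 and +50 mm, top about 46 mm high. Origin at the centre of its underside, x along the blank in it, z up. The blank's axis lies 45 mm above the origin; the 90 mm between the uprights are free for fingers down to the 10 mm base.
- jig: Fixed jig: beech base 270 x 92 x 10 mm with an aluminium V-block 60 mm wide from x = -125 to +95 mm, flat top 44 mm above the worktop. Origin: centre of its underside; z up; push towards +x. A 90 degree V-groove, 17 wide, 8.5 deep, runs along x at y = 0, open at the -x end. A blank in it has its axis 51 mm above the worktop. Lay the blank with its middle at x = -65 to -35 mm.
- hold_down (a point): Lowest point of the sprung round steel foot, 16 mm wide, hanging over the groove at x = +45 mm of the jig, 4 mm below the top of a blank in the groove. The blank's tapered end lifts it (a first bump of 3 to 8 N); it then bears down on the blank with about 3 N, so the blank drags with 2 to 4 N and stays where it is left.
- bridge (a point): Middle of the top of the dark steel bridge that carries the sprung foot, 94 mm above the worktop, at x = +45 mm of the jig. Crossbar 20 mm wide along the groove, underside 86 mm above the worktop; its two posts are 14 mm thick along the groove and stand 20 to 29 mm to either side of it.
- stop: End stop: dark steel bracket 16 x 44 mm, 75 mm high, at x = +120 mm of the jig (its origin, at worktop level; axes as the jig's). Its set screw, in line with the groove, carries a sprung steel plunger with a 15 mm flat face. The setting varies and is not reported: the free face is at x = +58 to +94 mm of the jig. The plunger yields 0.2 mm per newton, 9 mm travel.
- oil_can: Bystander: oil can with a bent spout, 62 x 78 mm, 147 mm high; origin at the centre of its underside.
- height_gauge: Bystander: stepped beech gauge block, 50 x 90 x 47 mm; origin at the centre of its underside.
- tin_can: Bystander: open tin, 73 mm wide, 85 mm high; origin at the centre of its underside.

How it is judged (in metres and radians):
On the way, in this order (a step that is already met when the one before it is completed fails the run):
1. the blank lies in the groove, in front of the hold-down (y of blank in the frame of jig between -0.003 and 0.003 m and z of blank in the frame of jig between 0.048 and 0.055 m and angle between the x axis of blank and the x axis of jig, either way round below 0.05 rad and x of blank in the frame of jig between -0.085 and -0.028 m), for 0.2 s.
2. the blank is pressed on the stop with 3 to 11 N (contact force between blank and stop between 3 and 11 N and y of blank in the frame of jig between -0.003 and 0.003 m and z of blank in the frame of jig between 0.048 and 0.055 m and angle between the x axis of blank and the x axis of jig, either way round below 0.05 rad), for 0.2 s.
At the end, for the whole second after the job is handed in: The blank lies at rest in the groove (axis within 3 mm of the groove's middle and 48 to 55 mm above the worktop, within 0.05 rad of the groove's direction), under the hold-down, its end still bearing on the stop's plunger with more than 0.3 N, let go (y of blank in the frame of jig between -0.003 and 0.003 m and z of blank in the frame of jig between 0.048 and 0.055 m and angle between the x axis of blank and the x axis of jig, either way round below 0.05 rad and x of blank in the frame of jig between -0.012 and 0.036 m and contact force between blank and stop above 0.3 N and linear speed of blank below 0.01 m/s); the robot touches nothing.
It fails at once if the stop is pressed with more than 11 N (contact force between blank and stop above 11 N).
It fails at once if a robot part presses directly on the stop (contact force between any of the fingers, the arm and stop above 1 N).
It fails at once if the jig is pressed by the fingers or arm with more than 25 N (contact force between any of the fingers, the arm and jig above 25 N).
It fails at once if a bystander is moved by more than 30 mm (distance of any of oil_can, height_gauge, tin_can from where it was at the start of the episode above 0.03 m).
It also fails if it takes over 72 s, if anything falls off the work surface, if the arm or the gripper's body presses on something with over 40 N, if the wrist force passes 120 N, or if a joint passes its speed limit or range.

## Working session

There is one attempt and no reset: what is moved stays moved. The work goes in short steps, Python scripts to look and compute and a tool call to move; the robot and the scene stay as the last step left them, time stands still between calls to the robot, and variables do not carry over. Pictures are saved under pics/ and viewed, and the job is handed in when it is done.

Besides the shell and the picture viewer there is one more tool, called after "Call:" as name(argument=value, ...), one argument or row to a line, values as JSON. apply_moves: Moves the arm, as the interface text tells. Its arguments: {"type":"object","properties":{"offset":{"type":"array"},"yaw":{"type":"array"},"jaw":{"type":"array"}},"required":["offset","yaw","jaw"]}

```bash
ls; mkdir -p pics; python3 - <<'E'
from cell import env
import cv2
print(env.state(), env.grasp_offset)
for n in ["scene","side","wrist"]:
    c=env.read_camera(n); cv2.imwrite(f"pics/{n}0.png",c["frame"][:,:,::-1])
    print(n,{k:v for k,v in c.items() if k!="frame"})
E
```

```text
pics
{'t': 0.0, 'joints': array([-1.05605396e-01,  4.91582983e-01,  1.55943576e+00, -2.60735132e-05,
        1.09167584e+00, -1.05598646e-01]), 'qvel': array([ 0.00096246, -0.00157721,  0.00131782,  0.00169252,  0.0021762 ,
       -0.00124679]), 'tau': array([-9.52334158e-04, -6.12640929e+01, -2.58175153e+01,  6.92750537e-02,
        4.83079045e-02, -1.38641695e-05]), 'eef_pos': array([6.24728181e+02, 4.09725486e-02, 1.76851927e+02]), 'tcp_rot': array([-1.65541261,  1.56969416,  3.05698165]), 'ft_force': array([-0.24639725, -0.39991158,  0.13628684]), 'moment': array([ 0.02969511, -0.01771406, -0.00885682]), 'opening': 0.9996409985621973} 18.8
scene {'fx': 515.6150412843987, 'fy': 515.6150412843987, 'cx': 276.43991220733346, 'cy': 211.65960090371738, 'distortion': array([-0.0842462,  0.       ,  0.       ,  0.       ,  0.       ]), 'xyz': array([  96.41610716, -823.85739954,  651.71630665]), 'rotation': array([-2.06143518,  0.00339687, -0.4732086 ])}
side {'fx': 458.8922319107802, 'fy': 458.8922319107802, 'cx': 278.48404316470544, 'cy': 203.47352460631254, 'distortion': array([-0.06692397,  0.        ,  0.        ,  0.        ,  0.        ]), 'xyz': array([ 626.72107944, 1201.26335338,  705.98140182]), 'rotation': array([-2.08534102, -0.0113771 ,  3.11534721])}
wrist {'fx': 307.5429957324643, 'fy': 307.5429957324643, 'cx': 275.43070351458186, 'cy': 203.53000125804942, 'distortion': array([-0.05128497,  0.        ,  0.        ,  0.        ,  0.        ]), 'hand_eye': array([[ 4.87796401e-04, -2.79304994e-01,  9.60202313e-01,
        -2.07365483e+02],
       [ 9.99999880e-01,  1.68671503e-04, -4.58950726e-04,
         1.43442578e+00],
       [-3.37715377e-05,  9.60202422e-01,  2.79305043e-01,
        -7.85666163e+01],
       [ 0.00000000e+00,  0.00000000e+00,  0.00000000e+00,
         1.00000000e+00]])}
```

View pics/scene0.png

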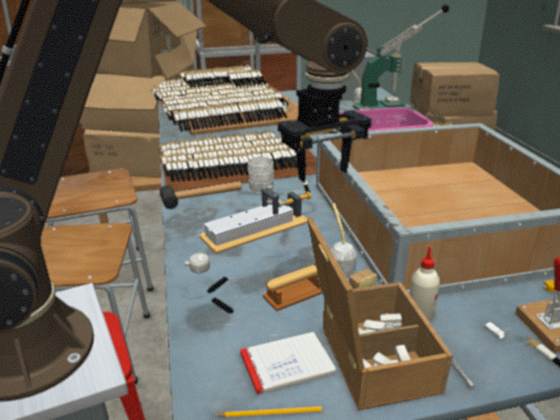

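View pics/side0.png

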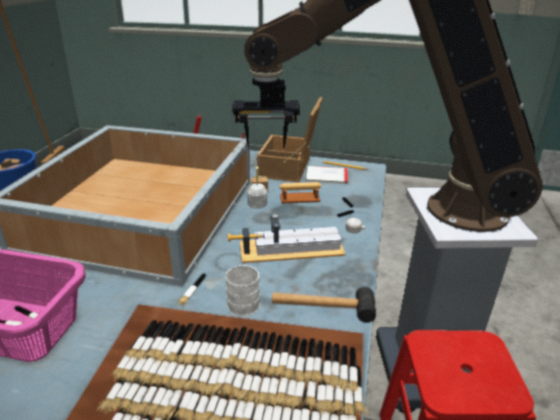

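View pics/wrist0.png

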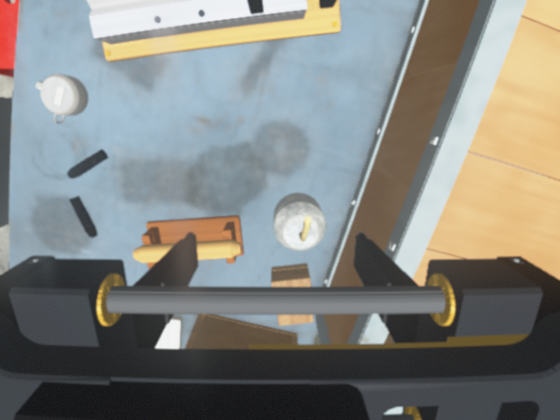

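```bash
cat > h.py <<'E'
from cell import env
import cv2, numpy as np
from scipy.spatial.transform import Rotation as R
def shot(name,tag,crop=None,k=1):
    st=env.state(); c=env.read_camera(name); f=c["frame"]
    if crop: 
        u0,v0,u1,v1=crop; f=f[v0:v1,u0:u1]
    f=cv2.resize(f,None,fx=k,fy=k,interpolation=cv2.INTER_CUBIC)
    cv2.imwrite(f"pics/{tag}.png",f[:,:,::-1])
    M=np.eye(4)
    if name=="wrist":
        T=np.eye(4);T[:3,:3]=R.from_euler('xyz',st['tcp_rot']).as_matrix();T[:3,3]=st['eef_pos']
        M=T@c["hand_eye"]
    else:
        M[:3,:3]=R.from_euler('xyz',c['rotation']).as_matrix();M[:3,3]=c['xyz']
    K=np.array([[c['fx'],0,c['cx']],[0,c['fy'],c['cy']],[0,0,1]])
    np.savez(f"pics/{tag}.npz",M=M,K=K,d=c['distortion'],crop=np.array(crop[:2] if crop else [0,0]),k=k)
def world(tag,uv,z):
    a=np.load(f"pics/{tag}.npz"); uv=np.array(uv,float)/a['k']+a['crop']
    p=cv2.undistortPoints(uv.reshape(1,1,2),a['K'],a['d']).ravel()
    r=a['M'][:3,:3]@np.array([p[0],p[1],1]); o=a['M'][:3,3]
    return o+r*(z-o[2])/r[2]
def proj(tag,X):
    a=np.load(f"pics/{tag}.npz"); W=np.linalg.inv(a['M'])
    uv=cv2.projectPoints(np.array(X,float).reshape(-1,1,3),cv2.Rodrigues(W[:3,:3])[0],W[:3,3],a['K'],a['d'])[0].reshape(-1,2)
    return (uv-a['crop'])*a['k']
E
python3 - <<'E'
from h import *
np.set_printoptions(precision=1,suppress=True)
shot("wrist","w1",(60,0,360,330),2); shot("wrist","w2",(120,200,330,355),3.5)
shot("scene","s1",(190,150,390,320),4)
shot("side","d1",(220,150,370,320),3.5)
print(proj("w1",[625,0,0]))
E
```

```text
[[429.5 357. ]]
```

View pics/w1.png

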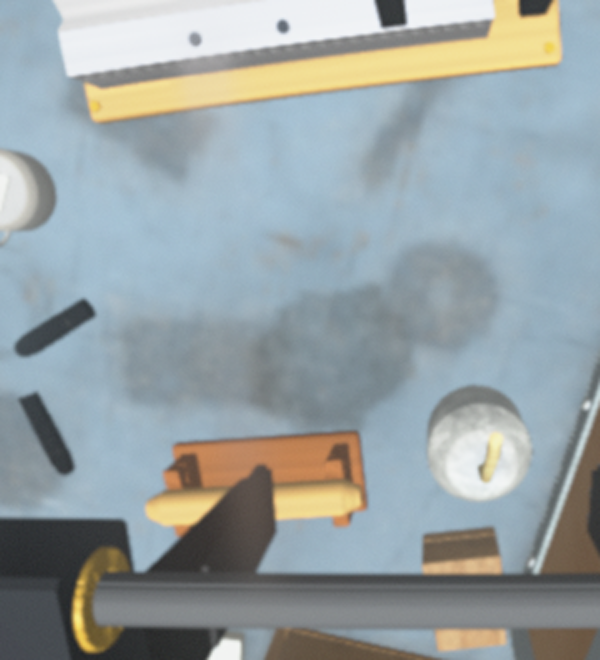

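View pics/w2.png

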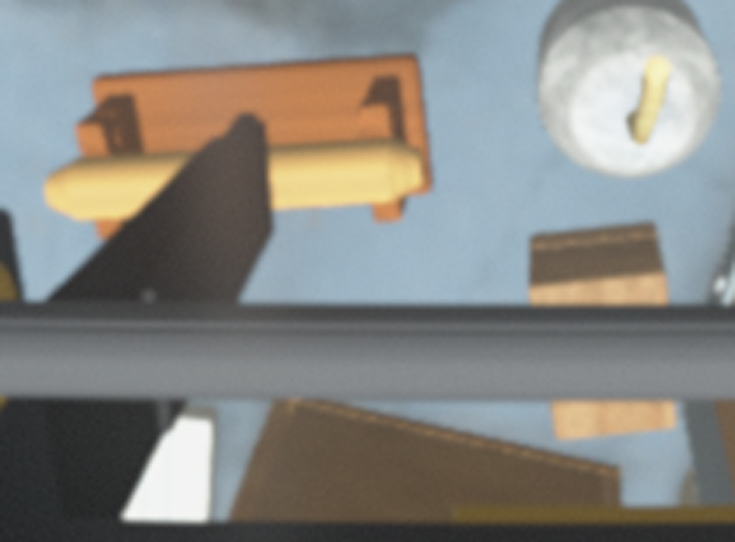

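View pics/s1.png

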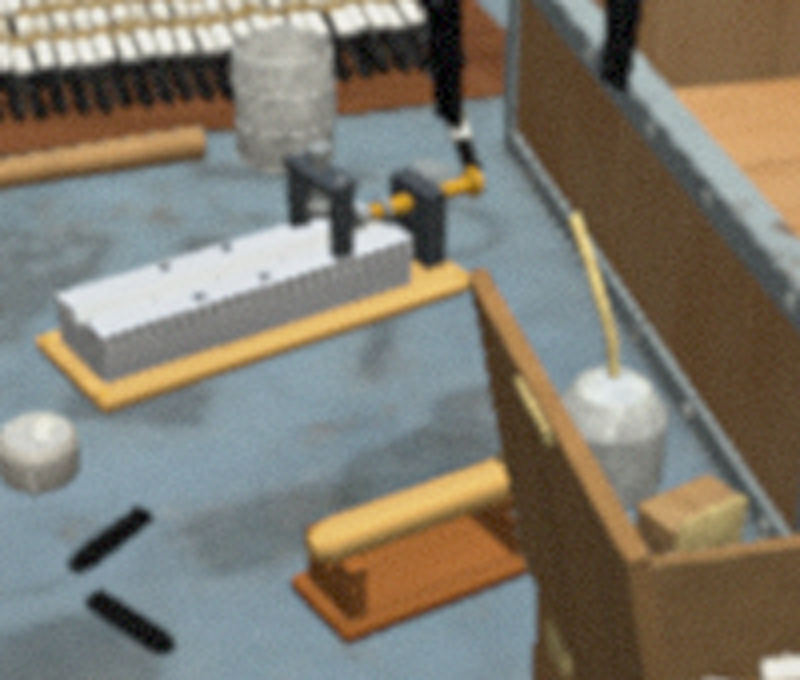

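View pics/d1.png

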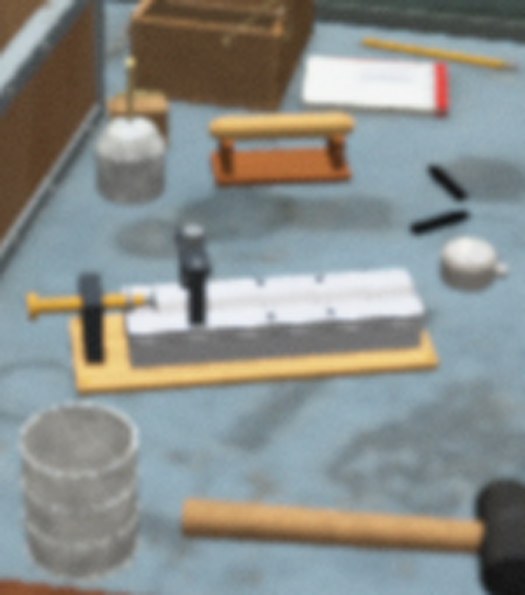

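```bash
python3 - <<'E'
from h import *
np.set_printoptions(precision=1,suppress=True)
a=world("w2",(46,190),45);b=world("w2",(422,170),45);print("blank",a,b,(a+b)/2,np.linalg.norm(a-b),np.degrees(np.arctan2(*(b-a)[1::-1])))
print("blank side",world("d1",(211,128),45),world("d1",(353,122),45))
print("rest",world("w2",(95,77),10),world("w2",(417,56),10),world("w2",(431,190),10))
print("jig base front",world("w1",(92,121),10),world("w1",(562,64),10))
print("jig base front s",world("s1",(108,408),10),world("s1",(472,283),10),world("s1",(38,342),10))
print("jig d",world("d1",(437,362),10),world("d1",(78,390),10))
print("block d",world("d1",(405,270),44),world("d1",(422,318),44),world("d1",(130,333),44))
# lid top corner triangulate
def tri(t1,u1,t2,u2):
    o=[];D=[]
    for t,u in((t1,u1),(t2,u2)):
        p=world(t,u,0);q=world(t,u,100);D.append((q-p)/np.linalg.norm(q-p));o.append(p)
    A=sum(np.eye(3)-np.outer(d,d) for d in D);bb=sum((np.eye(3)-np.outer(d,d))@x for d,x in zip(D,o))
    return np.linalg.solve(A,bb)
print("lid",tri("w2",(280,400),"s1",(480,272)),tri("w2",(617,470),"s1",(645,560)))
print("oil",world("w2",(630,90),80), "gauge",world("w2",(600,262),47))
E
```

```text
blank [451.8 -84.9  45. ] [584.1 -76.6  45. ] [517.9 -80.8  45. ] 132.55433049611554 3.6084411950528046
blank side [580.1 -74.9  45. ] [451.3 -86.2  45. ]
rest [458.8 -55.5  10. ] [579.4 -47.   10. ] [ 582.9 -100.9   10. ]
jig base front [431.7 140.4  10. ] [698.6 167.8  10. ]
jig base front s [430.1 133.8  10. ] [691.1 165.2  10. ] [419.3 223.1  10. ]
jig d [421.  235.2  10. ] [685.5 266.7  10. ]
block d [437.5 161.4  44. ] [433.8 227.2  44. ] [648.  244.2  44. ]
lid [558.5 -75.2 169.6] [ 624.5 -174.6   52.6]
oil [651.9 -34.3  80. ] gauge [ 645.7 -110.9   47. ]
```

```bash
python3 - <<'E'
from h import *
np.set_printoptions(precision=1,suppress=True)
shot("side","d2",(200,80,350,200),5); shot("scene","s2",(290,200,470,410),3)
E
```

```text
(no output)
```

View pics/d2.png

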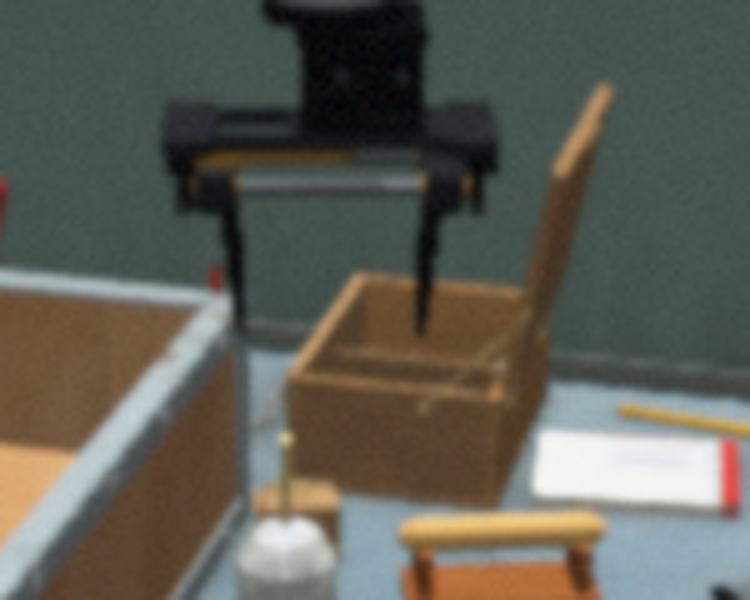

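View pics/s2.png

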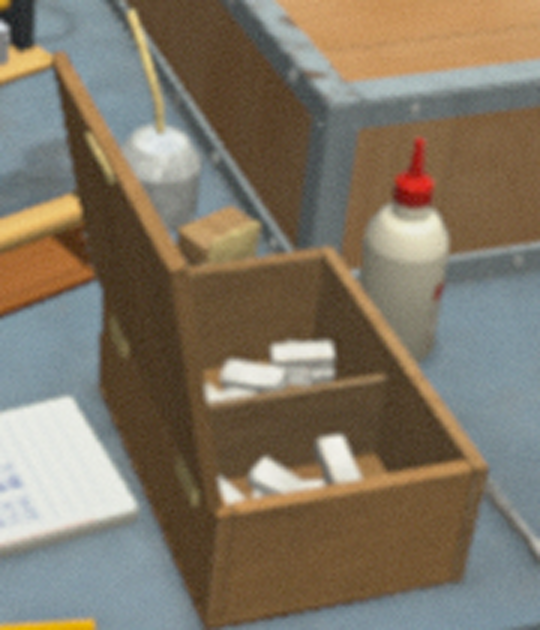

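```bash
cat >> h.py <<'E'
def tri(*tu):
    o=[];D=[]
    for t,u in tu:
        p=world(t,u,0);q=world(t,u,100);D.append((q-p)/np.linalg.norm(q-p));o.append(p)
    A=sum(np.eye(3)-np.outer(d,d) for d in D);bb=sum((np.eye(3)-np.outer(d,d))@x for d,x in zip(D,o))
    X=np.linalg.solve(A,bb); print("  miss",[round(float(np.linalg.norm(np.cross(d,X-x))),1) for d,x in zip(D,o)]); return X
E
python3 - <<'E'
from h import *
np.set_printoptions(precision=1,suppress=True)
print(tri(("d2",(555,172)),("s2",(60,58))),tri(("d2",(605,88)),("s2",(185,268))))
print("box base",world("d2",(495,505),0),world("d2",(285,480),0))
print("oil spout tip",tri(("d2",(286,437)),("s2",(133,12))))
print("bridge top", tri(("d1",(190,232)),("s1",(320,175))))
print("plunger tip", tri(("d1",(150,299)),("s1",(362,211))))
E
```

```text
miss [0.3, 0.3]
  miss [2.0, 2.0]
[ 482.1 -189.   241.6] [ 431.9 -379.3  241.1]
box base [ 511.5 -203.     0. ] [ 655.9 -242.4    0. ]
  miss [1.6, 1.6]
oil spout tip [651.5  -5.4 144.6]
  miss [3.5, 3.5]
bridge top [601.  193.5  96.5]
  miss [1.4, 1.4]
plunger tip [634.8 212.3  52.9]
```

```bash
python3 - <<'E'
from h import *
np.set_printoptions(precision=3,suppress=True)
s=env.state(); print(R.from_euler('xyz',s['tcp_rot']).as_matrix(), s['t'])
E
```

```text
[[ 0.  1.  0.]
 [-0.  0. -1.]
 [-1.  0.  0.]] 0.45
```

Call:
apply_moves(
  offset=[
    [-1,0.6,0.8],
    [-2,1.2,1.6],
    [-3,1.8,2.4],
    [-4.2,2.4,2.9],
    [-4.2,2.4,2.9],
    [-4.2,2.4,2.9],
    [-4.2,2.4,2.9],
    [-4.2,2.4,2.9],
    [-4.2,2.4,2.9],
    [-4.2,2.4,2.9],
    [-4.2,2.4,2.9],
    [-4.2,2.4,2.9],
  ],
  yaw=[1.5,3,4.5,6,7.5,9,10.5,12,13.5,15,15.7,15.7],
  jaw=[-1,-1,-1,-1,-1,-1,-1,-1,-1,-1,-1,-1],
)

```text
t: 1.95
eef_pos: [520.0, 60.0, 250.0]
tcp_rot: [-0.074, 1.571, -0.001]
ft_force: [0.1, -0.0, -0.4]
opening: 1.001
```

```bash
python3 - <<'E'
from h import *
shot("wrist","w3")
E
```

```text
(no output)
```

View pics/w3.png

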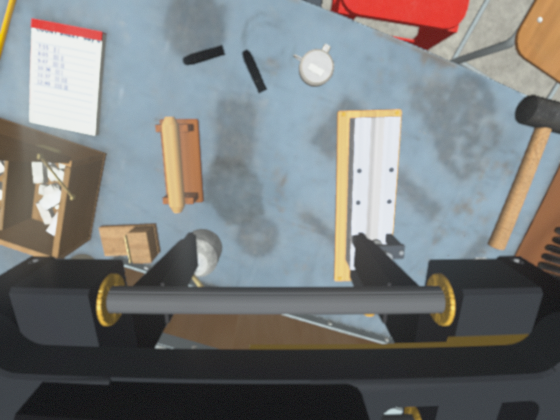

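```bash
python3 - <<'E'
from h import *
shot("wrist","w4",(325,95,415,295),3); shot("wrist","w5",(145,105,225,225),5)
E
```

```text
(no output)
```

View pics/w4.png

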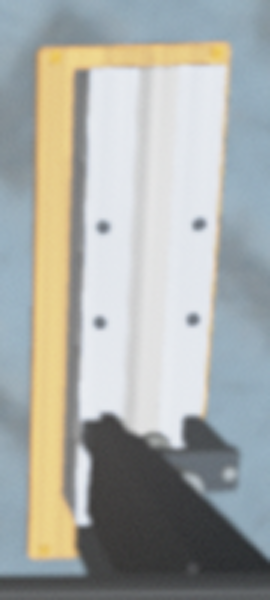

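View pics/w5.png

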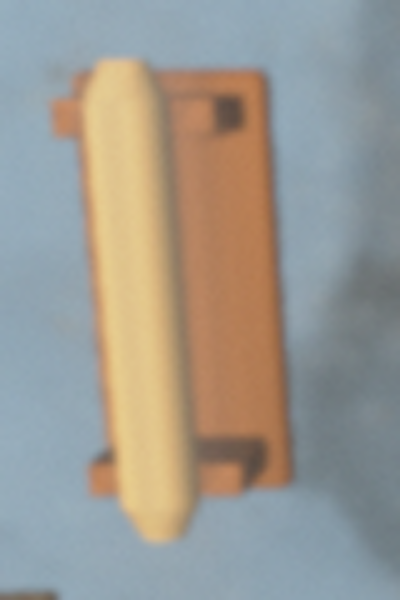

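```bash
python3 - <<'E'
from h import *
np.set_printoptions(precision=1,suppress=True)
ang=lambda a,b:np.degrees(np.arctan2((b-a)[1],(b-a)[0]))
A=world("w4",(38,47),10);B=world("w4",(231,43),10);C=world("w4",(29,557),10)
print(A,B,C,"len",np.linalg.norm(C-A),"wid",np.linalg.norm(B-A),"yaw",ang(A,C),ang(A,B))
a=world("w4",(88,69),44);b=world("w4",(226,66),44);d=world("w4",(205,415),44);print("block",a,b,np.linalg.norm(a-b),"yaw",ang(b,d))
h=[world("w4",p,44) for p in((103,227),(199,224),(100,322),(193,320))];print("screws",h,ang(h[0],h[2]),ang(h[1],h[3]))
g=[world("w4",p,44) for p in((140,67),(127,420),(169,67),(161,420))];print("groove",g,ang(g[0],g[1]),ang(g[2],g[3]))
e=world("w5",(122,60),45);f=world("w5",(160,540),45);print("blank",e,f,(e+f)/2,np.linalg.norm(e-f),ang(e,f))
r=[world("w5",p,10) for p in((268,72),(290,487))];print("rest",r,ang(*r))
E
```

```text
[430.7 140.4  10. ] [421.5 231.   10. ] [696.5 169.5  10. ] len 267.37087671612557 wid 91.0756608757335 yaw 6.250578721353763 95.78945252820112
block [439.1 156.8  44. ] [432.9 217.1  44. ] 60.63551710553959 yaw 6.768794908150522
screws [array([507.5, 173.2,  44. ]), array([502.8, 216.9,  44. ]), array([552.1, 178.3,  44. ]), array([548., 222.,  44.])] 6.565746649368576 6.411285291050548
groove [array([436.4, 179.4,  44. ]), array([600. , 198.7,  44. ]), array([435.4, 192.1,  44. ]), array([598.8, 215.3,  44. ])] 6.739721002242079 8.072415356229735
blank [454.8 -83.8  45. ] [585.9 -75.6  45. ] [520.3 -79.7  45. ] 131.38430577028004 3.5842002026914503
rest [array([456.4, -54. ,  10. ]), array([578.2, -46.6,  10. ])] 3.4699469745150973
```

Call:
apply_moves(
  offset=[
    [0,-1.4,-0.8],
    [0,-2.8,-1.6],
    [0,-4.2,-2.4],
    [0,-5.6,-3.2],
    [0,-5.6,-4.4],
    [0,-5.6,-5.6],
    [0,-5.6,-6.8],
    [0,-5.6,-7.6],
    [0,-5.6,-8.2],
    [0,-5.6,-8.48],
    [0,-5.6,-8.48],
    [0,-5.6,-8.48],
  ],
  yaw=[0,0,-0.1,-0.1,-0.1,-0.1,-0.1,-0.1,-0.1,-0.1,-0.1,-0.1],
  jaw=[-1,-1,-1,-1,-1,-1,-1,-1,-1,-1,-1,-1],
)

```text
t: 3.6
eef_pos: [520.3, -80.1, 38.5]
tcp_rot: [-0.332, 1.57, -0.271]
ft_force: [0.6, -0.9, -0.4]
opening: 1.0
```

```bash
python3 - <<'E'
from h import *
shot("wrist","w6",(100,60,500,360),2);shot("side","d6",(230,100,380,220),5)
E
```

```text
(no output)
```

View pics/w6.png

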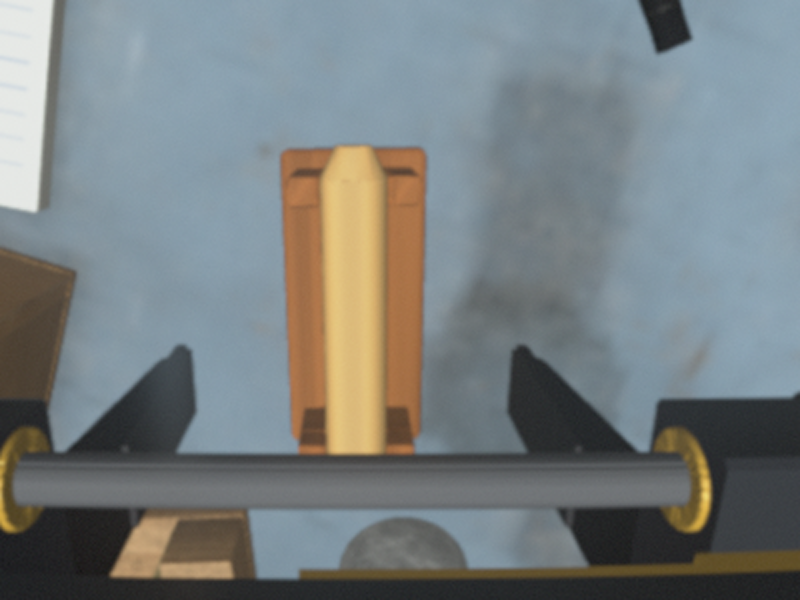

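View pics/d6.png

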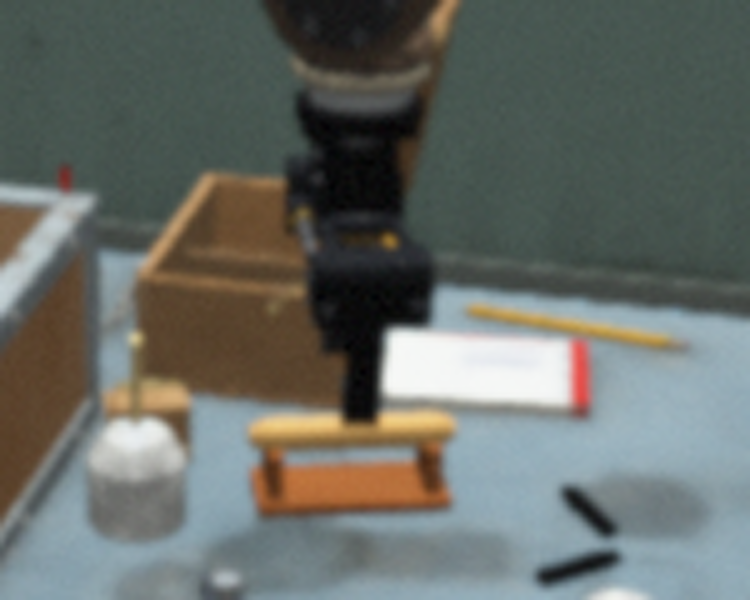

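```bash
python3 - <<'E'
from h import *
print(proj("d6",[[520,-30,38],[520,-133,38],[520,-80,38],[520,-80,56],[520,-30,116]]))
E
```

```text
[[351.59152371 476.59925437]
 [340.87102841 401.14092415]
 [346.22308991 438.7975145 ]
 [347.18292517 413.31955944]
 [356.11970822 361.3625438 ]]
```

```bash
python3 - <<'E'
from h import *
s=env.state();T=R.from_euler('xyz',s['tcp_rot']).as_matrix()
print(s['eef_pos'],T,s['t'])
for x in(0,-20,-40):
  for y in(-47,47):
    for z in (-10,10): print(x,y,z,proj("w6",s['eef_pos']+T@[x,y,z]))
shot("side","d7",(280,100,330,200),7);shot("scene","s7",(230,150,360,320),4)
E
```

```text
[520.30146468 -80.05446252  38.53599272] [[ 1.09159366e-03 -6.11921215e-02  9.98125409e-01]
 [-3.10087534e-04  9.98125935e-01  6.11924928e-02]
 [-9.99999356e-01 -3.76303584e-04  1.07057303e-03]] 3.7
0 -47 -10 [[219.38853824 306.42004117]]
0 -47 10 [[222.72504229 358.67550215]]
0 47 -10 [[484.19436544 306.50595266]]
0 47 10 [[480.81608447 358.78287179]]
-20 -47 -10 [[206.68437203 325.40411232]]
-20 -47 10 [[210.72865641 381.98276042]]
-20 47 -10 [[496.92717528 325.50787663]]
-20 47 10 [[492.83546462 382.11148155]]
-40 -47 -10 [[191.31184429 348.40993527]]
-40 -47 10 [[196.31093867 410.03979938]]
-40 47 -10 [[512.33542156 348.5374716 ]]
-40 47 10 [[507.28158414 410.19661925]]
```

View pics/d7.png

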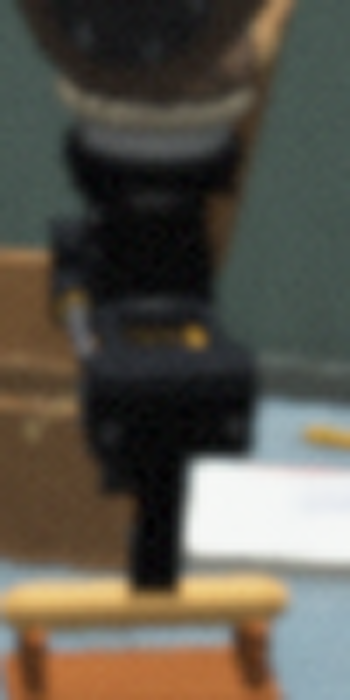

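View pics/s7.png

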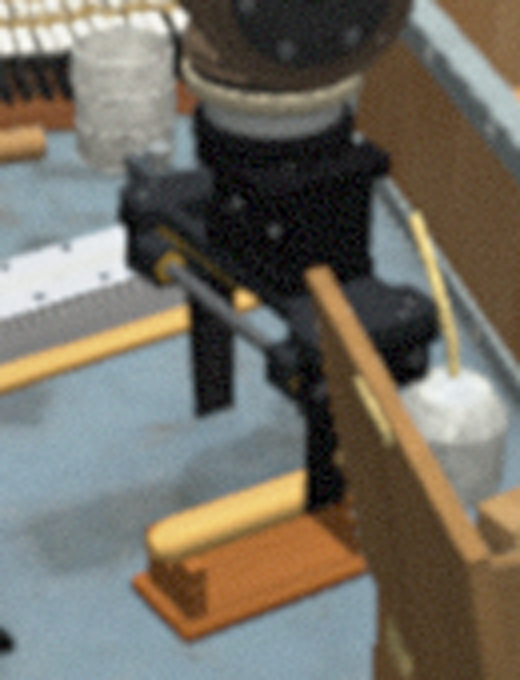

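```bash
python3 - <<'E'
from h import *
np.set_printoptions(precision=1,suppress=True)
print(tri(("s7",(214,412)),("d7",(156,588))))
print(proj("s7",[[520,-30,38],[520,-130,38]]),proj("d7",[[520,-30,38],[520,-130,38],[520,-30,116]]))
print(world("s7",(325,508),38))
E
```

```text
miss [0.5, 0.5]
[515.7 -31.7  76.2]
[[218.7 470. ]
 [314.6 572.8]] [[142.2 667.2]
 [127.6 564.5]
 [148.6 505.9]]
[552.1 -85.4  38. ]
```

Call:
apply_moves(
  offset=[
    [0,0,1],
    [0,0,2],
    [0,0,2.4],
    [0,0,2.4],
    [0,0,2.4],
    [0,0,2.4],
    [0,0,2.4],
    [0,0,2.4],
  ],
  yaw=[0,0,0,0,0,0,0,0],
  jaw=[0.4,0.4,0.4,0.4,0.4,0.4,0.4,0.4],
)

```text
t: 4.8
eef_pos: [520.1, -80.0, 98.1]
tcp_rot: [-0.3, 1.57, -0.239]
ft_force: [0.1, -0.8, -0.1]
opening: 0.305
```

```bash
python3 - <<'E'
from h import *
shot("wrist","w8",(100,60,500,360),2);shot("side","d8",(230,100,380,220),5);shot("scene","s8",(230,150,360,320),4)
E
```

```text
(no output)
```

View pics/w8.png

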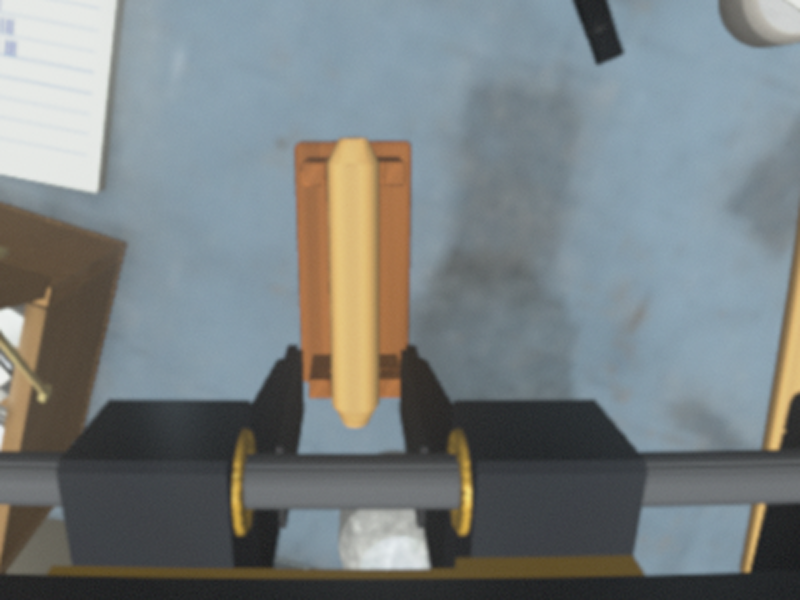

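View pics/d8.png

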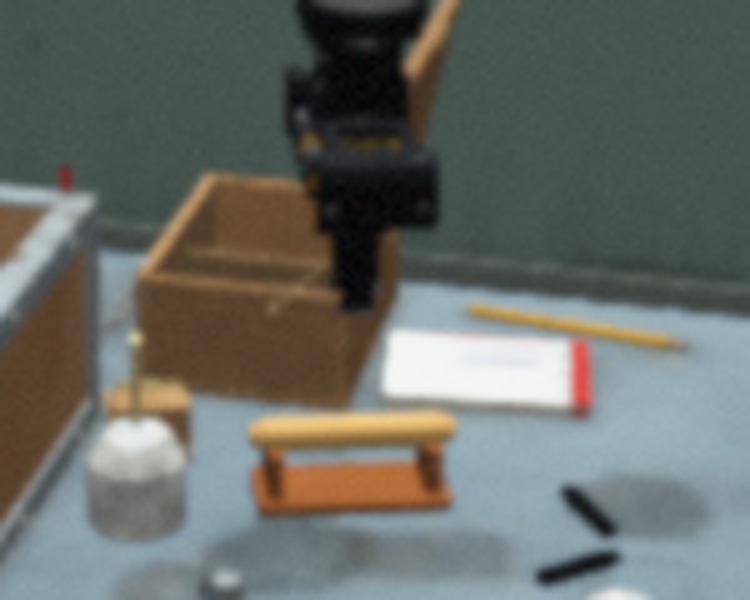

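View pics/s8.png

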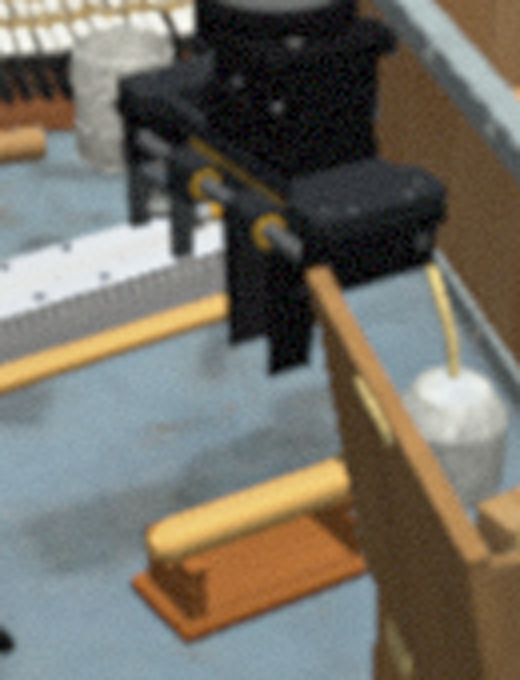

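```bash
python3 - <<'E'
from h import *
np.set_printoptions(precision=1,suppress=True)
print(tri(("s8",(250,340)),("d8",(358,308))))
P=[[520,-64,z] for z in (98,110,120,130,140)]
print(proj("s8",P),proj("d8",P))
P=[[520,-96,z] for z in (98,110,120,130,140)]
print(proj("s8",P))
# wrist: tip edges near (295,350),(408,350), compare with x back
s=env.state();T=R.from_euler('xyz',s['tcp_rot']).as_matrix()
for x in(0,-20,-30,-40,-50): print(x,proj("w8",[s['eef_pos']+T@[x,y,-10] for y in(-15,15,-27,27)]).ravel())
print(proj("w8",[[454.8,-83.8,45],[585.9,-75.6,45],[520,-80,56]]))
E
```

```text
miss [0.8, 0.8]
[517.9 -64.3 135.6]
[[251.2 404.4]
 [251.5 383.9]
 [251.7 366.7]
 [252.  349.3]
 [252.2 331.7]] [[351.2 363.9]
 [351.9 346.1]
 [352.5 331.2]
 [353.  316.1]
 [353.6 301. ]]
[[282.8 435.8]
 [283.3 415. ]
 [283.7 397.5]
 [284.1 379.8]
 [284.5 362. ]]
0 [309.3 306.7 394.1 306.8 275.5 306.7 428.  306.8]
-20 [305.3 325.8 398.2 325.9 268.1 325.8 435.3 325.8]
-30 [302.9 336.8 400.5 336.8 263.9 336.7 439.6 336.8]
-40 [300.3 349.  403.2 349.  259.2 348.9 444.2 349. ]
-50 [297.4 362.5 406.1 362.5 254.  362.4 449.4 362.5]
[[352.3 139.2]
 [352.5 424.7]
 [351.8 298.1]]
```

Call:
apply_moves(
  offset=[
    [0,0,-1],
    [0,0,-2],
    [0,0,-3],
    [0,0,-3.6],
    [0,0,-3.9],
    [0,0,-3.94],
    [0,0,-3.94],
  ],
  yaw=[0,0,0,0,0,0,0],
  jaw=[0,0,0,0,0,0,0],
)

```text
t: 5.82
eef_pos: [520.5, -80.1, 0.4]
tcp_rot: [-0.333, 1.569, -0.272]
ft_force: [0.1, 0.0, 0.4]
opening: 0.502
```

```bash
python3 - <<'E'
from h import *
shot("wrist","w9",(200,60,400,210),4);shot("side","d9",(250,130,350,220),7);shot("scene","s9",(230,200,360,320),5)
E
```

```text
(no output)
```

View pics/d9.png

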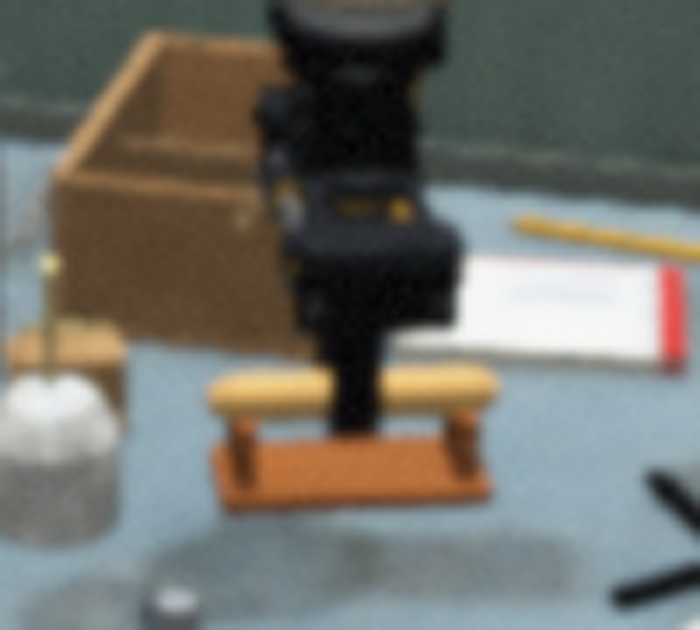

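View pics/s9.png

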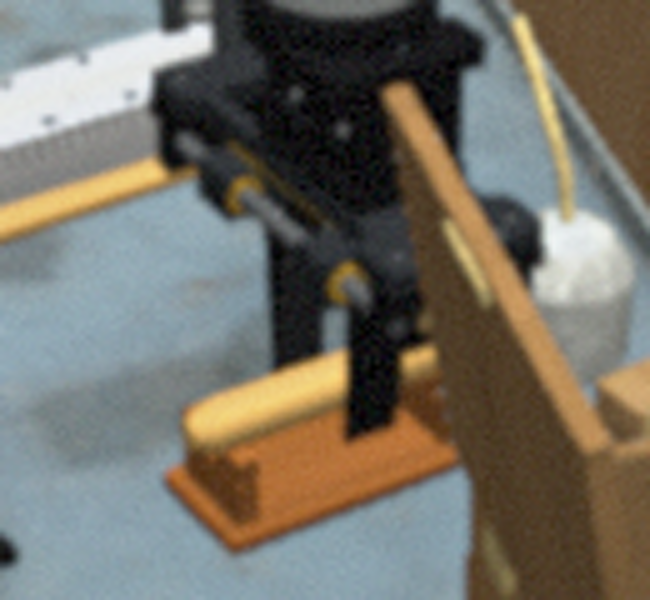

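```bash
python3 - <<'E'
from h import *
P=[[520,-104,z] for z in (30,36,42)]; print(proj("s9",P).round())
P=[[520,-56,z] for z in (30,36,42)]; print(proj("d9",P).round())
E
```

```text
[[360. 447.]
 [360. 435.]
 [361. 423.]]
[[348. 445.]
 [348. 433.]
 [349. 421.]]
```

Call:
apply_moves(
  offset=[
    [0,0,0],
    [0,0,0],
    [0,0,0],
    [0,0,0],
    [0,0,0],
    [0,0,0],
  ],
  yaw=[0,0,0,0,0,0],
  jaw=[1,1,1,1,1,1],
)

```text
t: 6.72
eef_pos: [520.4, -79.1, 0.6]
tcp_rot: [0.25, 1.569, 0.312]
ft_force: [-0.2, 8.1, 4.4]
opening: 0.225
```

Call:
apply_moves(
  offset=[
    [0,0,0.6],
    [0,0,1.5],
    [0,0,2.8],
    [0,1,3.2],
    [-0.1,2.5,3.2],
    [-0.2,4,3.2],
    [-0.3,5.5,3.2],
    [-0.4,7,3.2],
    [-0.4,8.5,3.2],
    [-0.4,9.8,3.2],
    [-0.4,10.6,3.2],
    [-0.4,10.96,3.2],
    [-0.4,10.96,3.2],
    [-0.4,10.96,3.2],
  ],
  yaw=[0,0,0,0,0.1,0.2,0.3,0.4,0.47,0.47,0.47,0.47,0.47,0.47],
  jaw=[1,1,1,1,1,1,1,1,1,1,1,1,1,1],
)

```text
t: 8.48
eef_pos: [510.4, 194.1, 80.6]
tcp_rot: [0.219, 1.569, 0.328]
ft_force: [0.4, -0.4, -0.9]
opening: 0.225
```

```bash
python3 - <<'E'
from h import *
s=env.state();print(s['eef_pos'],R.from_euler('xyz',s['tcp_rot']).as_matrix()[:,1],s['opening'])
shot("wrist","w10",(150,20,400,230),3.2);shot("side","d10",(230,130,360,240),6);shot("scene","s10",(190,130,330,270),4)
E
```

```text
[510.38908218 194.10565724  80.58040638] [-1.09446627e-01  9.93992634e-01  2.81588315e-04] 0.2245264297816825
```

View pics/w10.png

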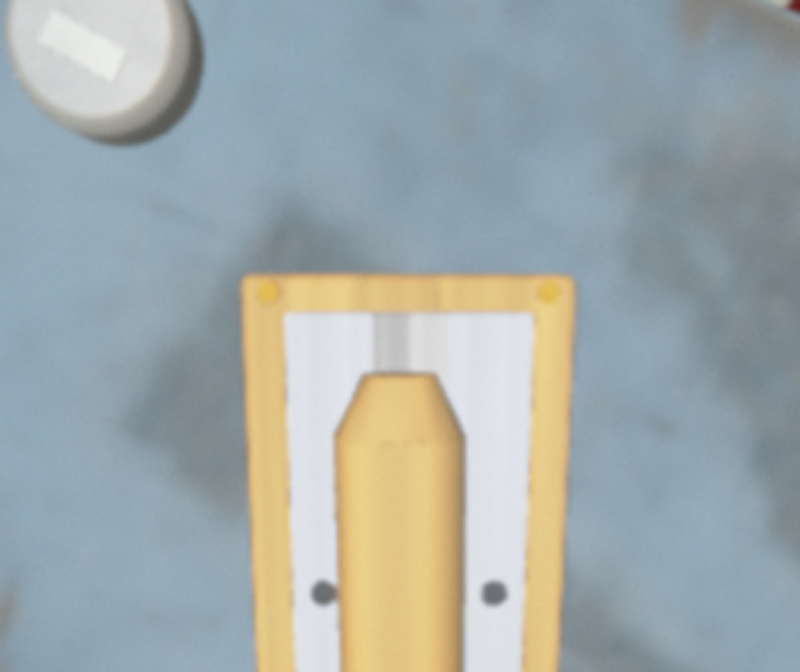

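View pics/d10.png

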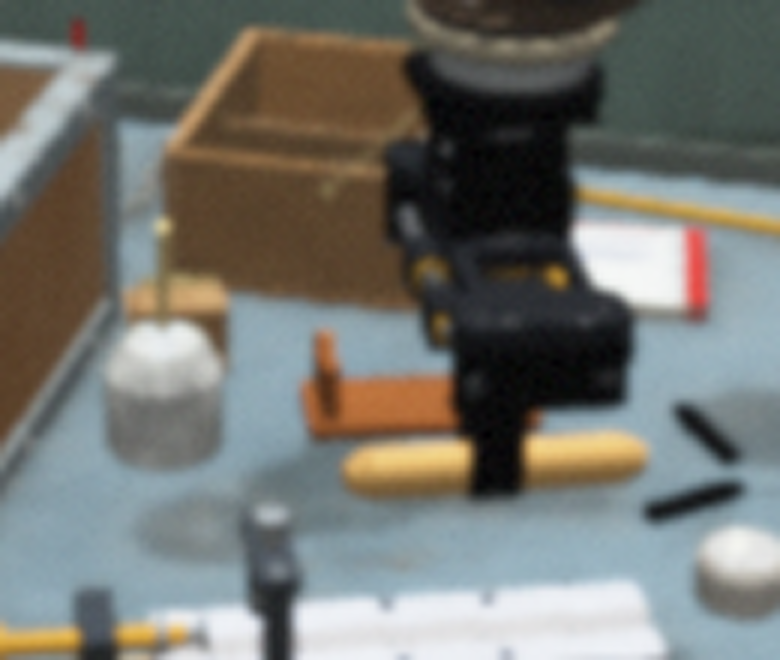

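View pics/s10.png

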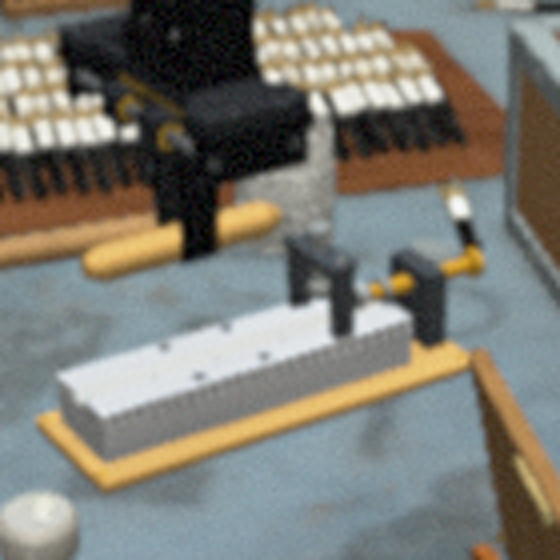

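```bash
python3 - <<'E'
from h import *
np.set_printoptions(precision=1,suppress=True)
ang=lambda a,b:np.degrees(np.arctan2((b-a)[1],(b-a)[0]))
o=world("w10",(409,311),44); 
A=world("w10",(285,312),44);B=world("w10",(534,312),44);print("block",A,B,(A+B)/2,np.linalg.norm(A-B))
print("groove bottom",world("w10",(411,340),35.5))
A=world("w10",(243,277),10);B=world("w10",(575,277),10);print("base",A,B,(A+B)/2,np.linalg.norm(A-B))
s=[world("w10",p,44) for p in((323,593),(494,593))];print("screws",s,(s[0]+s[1])/2,ang(*s)-90)
for z in(120,125,130):
  e=world("w10",(399,374),z);l=world("w10",(337,520),z);r=world("w10",(464,520),z);l2=world("w10",(340,655),z);r2=world("w10",(464,655),z)
  print(z,e,(l+r)/2,np.linalg.norm(l-r),(l2+r2)/2,ang((l+r)/2,(l2+r2)/2))
j=np.radians(6.4);c=np.array([560.2,200.9]);d=np.array([np.cos(j),np.sin(j)])
print(proj("w10",[[*(c-125*d),44],[*(c-50*d),44]]))
E
```

```text
block [438.6 157.7  44. ] [432.1 217.1  44. ] [435.4 187.4  44. ] 59.68709938124564
groove bottom [442.2 188.6  35.5]
base [431.4 141.8  10. ] [421.5 231.2  10. ] [426.4 186.5  10. ] 89.96426158692061
screws [array([507.6, 173. ,  44. ]), array([502.8, 217. ,  44. ])] [505.2 195.   44. ] 6.302111047302745
120 [445.  186.2 120. ] [469.8 189.2 120. ] 22.124203091646454 [494.6 192.2 120. ] 6.894931538651017
125 [444.7 186.2 125. ] [468.8 189.  125. ] 21.46513615626295 [492.8 192.  125. ] 6.894931538650973
130 [444.3 186.1 130. ] [467.7 188.9 130. ] 20.80606922087947 [491.  191.8 130. ] 6.894931538651013
[[407.4 314.2]
 [407.5 612.6]]
```

Call:
apply_moves(
  offset=[
    [0,0.064,-0.6],
    [0,0.064,-1.4],
    [0,0.064,-2.2],
    [0,0.064,-2.6],
    [0,0.064,-2.8],
    [0,0.064,-2.82],
    [0,0.064,-2.82],
  ],
  yaw=[0,0,0,0,0,0,0],
  jaw=[1,1,1,1,1,1,1],
)

```text
t: 9.5
eef_pos: [510.7, 195.9, 10.5]
tcp_rot: [0.222, 1.569, 0.332]
ft_force: [0.4, 0.9, -0.0]
opening: 0.226
```

```bash
python3 - <<'E'
from h import *
s=env.state();print(s['eef_pos'],R.from_euler('xyz',s['tcp_rot']).as_matrix()[:,1],s['opening'],s['ft_force'])
shot("wrist","w11",(150,20,400,230),3.2);shot("side","d11",(230,160,340,260),7);shot("scene","s11",(190,150,310,250),6)
E
```

```text
[510.68375078 195.88982373  10.50797683] [-1.09260290e-01  9.94013062e-01  4.71057249e-04] 0.22635986558988677 [ 0.41372076  0.92103076 -0.01264251]
```

View pics/d11.png

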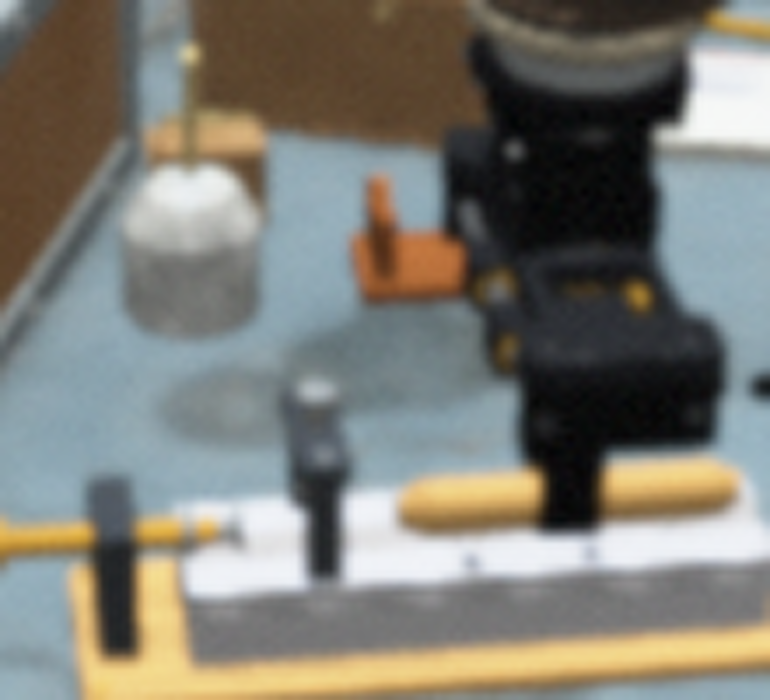

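View pics/s11.png

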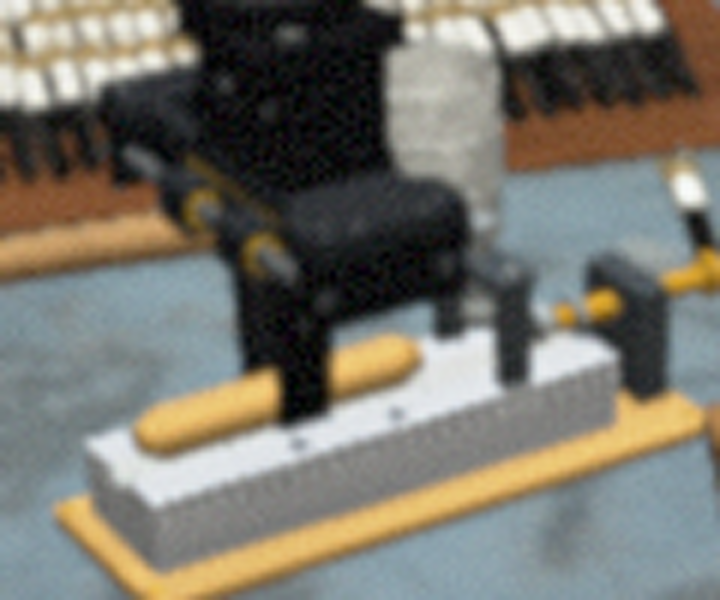

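View pics/w11.png

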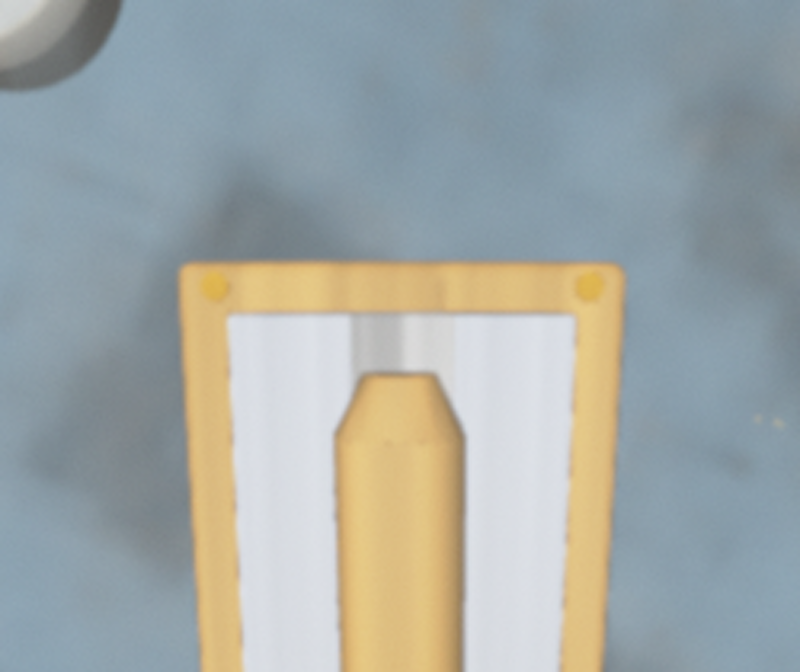

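Call:
apply_moves(
  offset=[
    [0,0.02,-0.03],
    [0,0.02,-0.06],
    [0,0.02,-0.08],
    [0,0.02,-0.08],
  ],
  yaw=[0,0,0,0],
  jaw=[1,1,1,1],
)

```text
t: 10.15
eef_pos: [510.6, 196.4, 8.4]
tcp_rot: [0.225, 1.569, 0.335]
ft_force: [0.2, 0.0, -0.2]
opening: 0.228
```

Call:
apply_moves(
  offset=[
    [0,0,0],
    [0,0,0],
    [0,0,0],
    [0,0,0],
    [0,0,0],
    [0,0,0.02],
  ],
  yaw=[0,0,0,0,0,0],
  jaw=[0.48,0.4,0.3,0.1,-0.1,-0.1],
)

```text
t: 10.9
eef_pos: [510.6, 196.4, 9.0]
tcp_rot: [0.229, 1.569, 0.339]
ft_force: [0.6, -0.5, 0.2]
opening: 0.538
```

```bash
python3 - <<'E'
from h import *
s=env.state();print(s['eef_pos'],s['opening'],s['ft_force'])
shot("wrist","w12",(150,20,400,230),3.2);shot("side","d12",(230,160,340,260),7)
E
```

```text
[510.61138053 196.37779983   8.98093812] 0.5376789201161366 [ 0.55171123 -0.4558318   0.20478412]
```

View pics/w12.png

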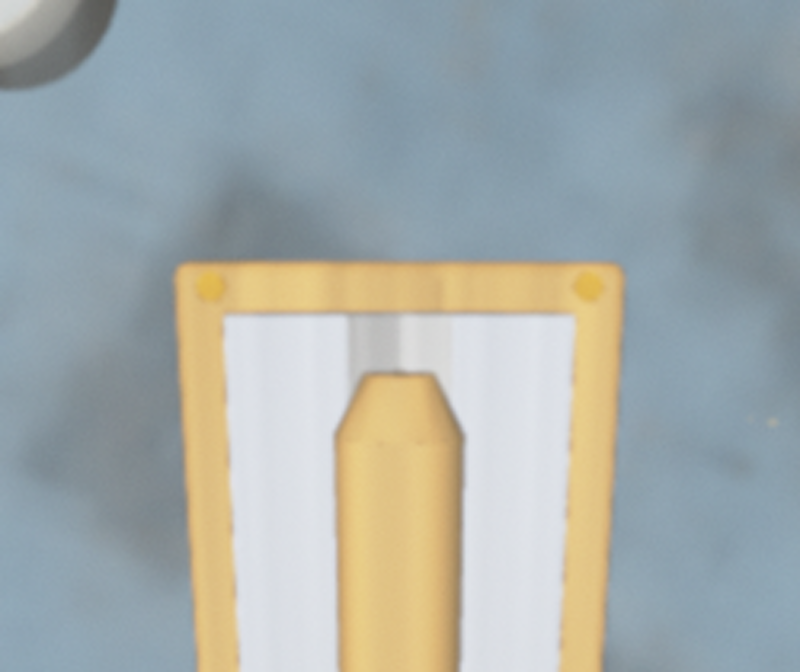

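View pics/d12.png

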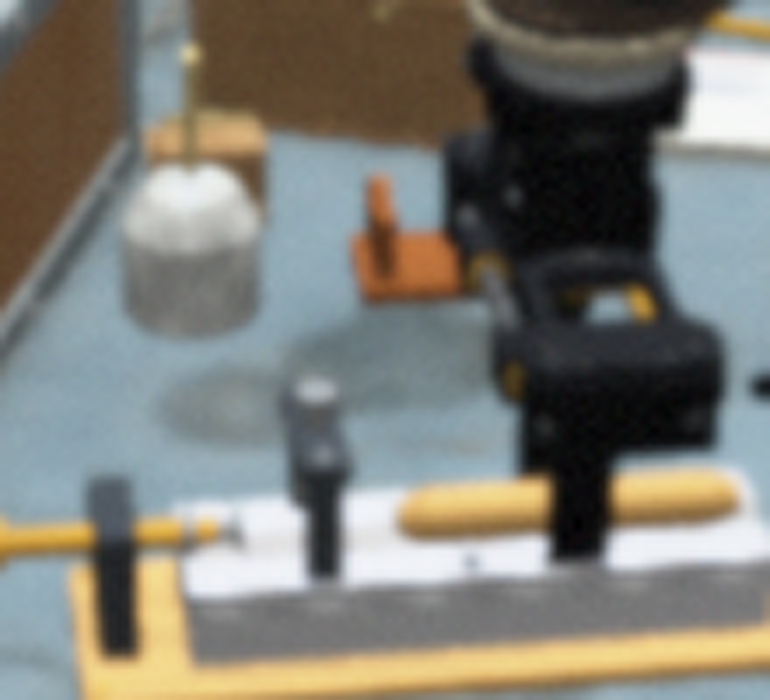

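Call:
apply_moves(
  offset=[
    [0,0,0.4],
    [0,0,1.0],
    [0,0,1.6],
    [-0.6,-0.07,1.8],
    [-1.6,-0.19,1.8],
    [-2.6,-0.31,1.8],
    [-3.424,-0.412,1.8],
    [-3.424,-0.412,1.8],
    [-3.424,-0.412,1.8],
    [-3.424,-0.412,1.2],
    [-3.424,-0.412,0.6],
    [-3.424,-0.412,0.3],
    [-3.424,-0.412,0.06],
    [-3.424,-0.412,0.06],
  ],
  yaw=[0,0,0,0,0,0,0,0,0,0,0,0,0,0],
  jaw=[-0.1,-0.1,-0.1,-0.1,0.5,1,1,1,1,1,1,1,1,1],
)

```text
t: 12.75
eef_pos: [425.1, 186.1, 10.3]
tcp_rot: [0.234, 1.569, 0.343]
ft_force: [-1.0, -0.5, -0.2]
opening: 0.006
```

```bash
python3 - <<'E'
from h import *
s=env.state();print(s['eef_pos'],s['opening'],s['ft_force'])
shot("wrist","w13",(200,20,400,230),3);shot("side","d13",(230,160,340,260),7);shot("scene","s13",(190,150,310,250),6)
E
```

```text
[425.10734148 186.06573147  10.33040375] 0.005788483177469146 [-1.02738354 -0.50046468 -0.20044454]
```

View pics/w13.png

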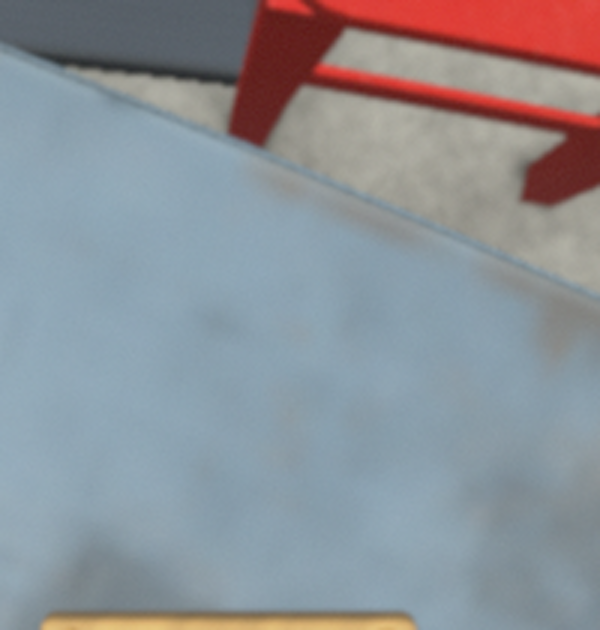

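View pics/d13.png

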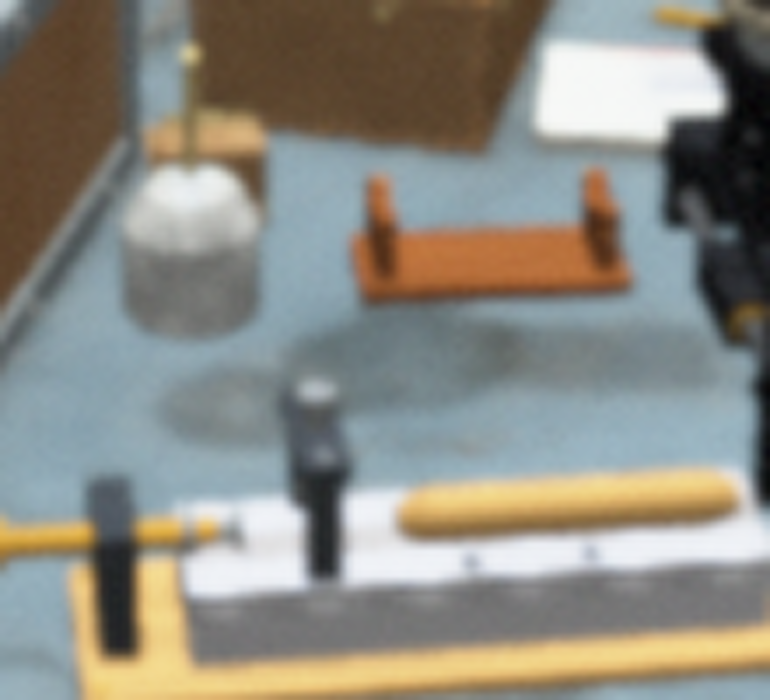

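View pics/s13.png

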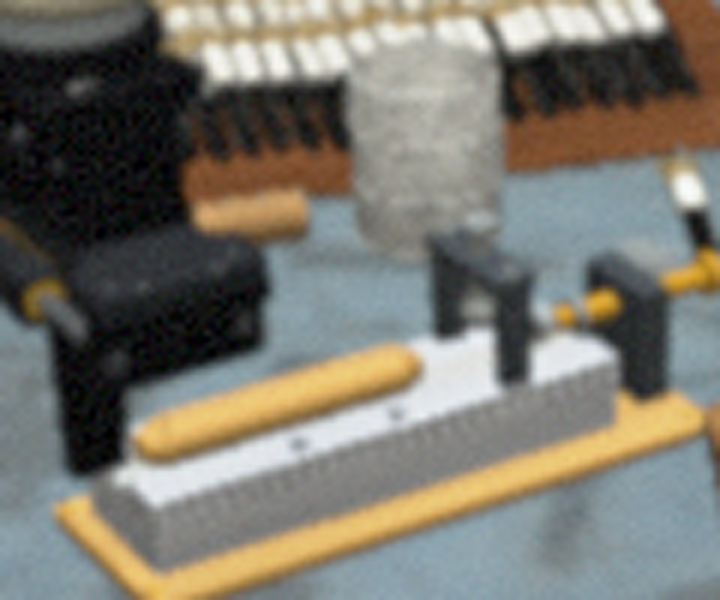

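```bash
python3 - <<'E'
from h import *
np.set_printoptions(precision=1,suppress=True)
j=np.radians(6.35);c=np.array([560.2,200.9]);d=np.array([np.cos(j),np.sin(j)]);n=np.array([-d[1],d[0]])
J=lambda p:np.array([(p[:2]-c)@d,(p[:2]-c)@n])
for t,u in(("d13",(241,533)),("d13",(400,512)),("d13",(740,492)),("s13",(540,318)),("s13",(424,362)),("s13",(137,440))): print(t,u,J(world(t,u,51)))
print(J(tri(("d13",(241,533)),("s13",(540,318)))))
E
```

```text
d13 (241, 533) [70.4  5.2]
d13 (400, 512) [10.1 -1.7]
d13 (740, 492) [-119.3    0.2]
s13 (540, 318) [77.5  6.1]
s13 (424, 362) [15.4 -0.3]
s13 (137, 440) [-114.     7.1]
  miss [2.9, 2.9]
[72.8  3.9]
```

Call:
apply_moves(
  offset=[
    [0.2,0.022,0],
    [0.4,0.044,0],
    [0.6,0.066,0],
    [0.8,0.088,0],
    [1.0,0.111,0],
    [1.2,0.133,0],
    [1.35,0.15,0],
  ],
  yaw=[0,0,0,0,0,0,0],
  jaw=[1,1,1,1,1,1,1],
)

```text
t: 13.78
eef_pos: [459.3, 189.9, 10.8]
tcp_rot: [0.208, 1.568, 0.318]
ft_force: [-0.0, -0.4, 0.7]
opening: 0.006
```

Call:
apply_moves(
  offset=[
    [0.1,0.011,0],
    [0.2,0.022,0],
    [0.3,0.033,0],
    [0.4,0.044,0],
    [0.5,0.055,0],
    [0.6,0.066,0],
  ],
  yaw=[0,0,0,0,0,0],
  jaw=[1,1,1,1,1,1],
)

```text
t: 14.52
eef_pos: [473.3, 191.4, 10.7]
tcp_rot: [0.555, 1.57, 0.665]
ft_force: [-4.1, -1.1, 2.2]
opening: 0.007
```

```bash
python3 - <<'E'
from h import *
s=env.state();print(s['eef_pos'],s['opening'],s['ft_force'])
shot("wrist","w14",(150,20,400,230),3);shot("side","d14",(230,170,340,260),7);shot("scene","s14",(190,150,310,250),6)
E
```

```text
[473.33489298 191.40451058  10.68785518] 0.007093619436815029 [-4.09938846 -1.12000622  2.18962235]
```

View pics/d14.png

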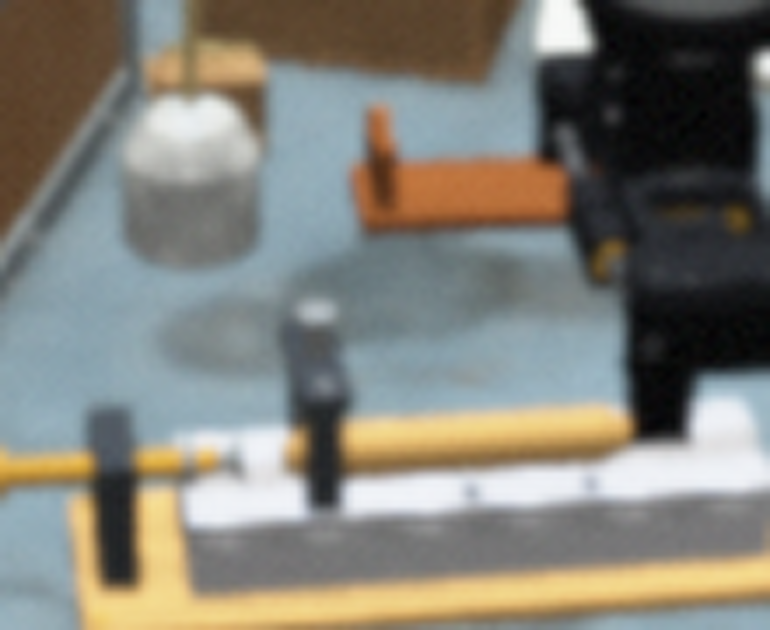

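View pics/s14.png

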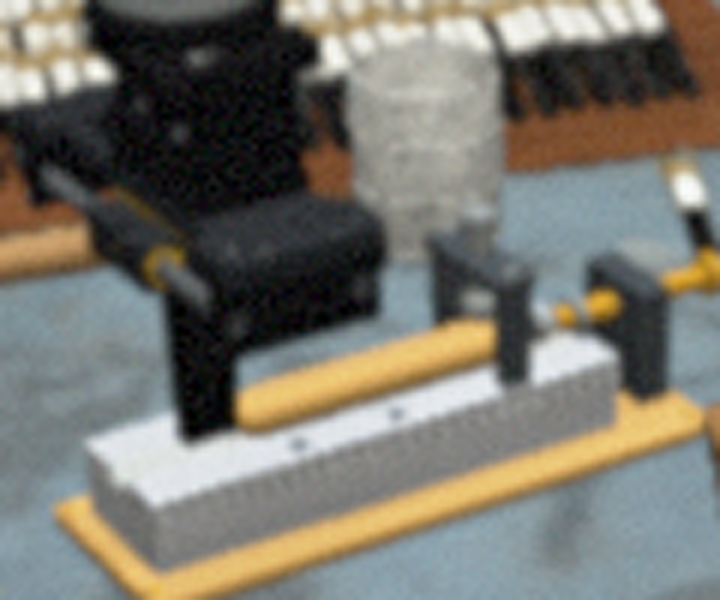

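Call:
apply_moves(
  offset=[
    [0.06,0.0066,0],
    [0.12,0.0133,0],
    [0.18,0.02,0],
    [0.24,0.0265,0],
    [0.3,0.033,0],
    [0.36,0.04,0],
    [0.4,0.044,0],
    [0.4,0.044,0],
  ],
  yaw=[0,0,0,0,0,0,0,0],
  jaw=[1,1,1,1,1,1,1,1],
)

```text
t: 15.68
eef_pos: [484.6, 192.7, 10.8]
tcp_rot: [0.19, 1.568, 0.299]
ft_force: [-1.8, 0.0, 0.4]
opening: 0.0
```

```bash
python3 - <<'E'
from h import *
s=env.state();print(s['eef_pos'],s['opening'],s['ft_force'])
shot("side","d15",(230,200,300,250),10);shot("scene","s15",(260,190,300,215),16)
E
```

```text
[484.6464763  192.71007353  10.79138655] 0.0002000964140652049 [-1.77547124  0.013828    0.43233165]
```

View pics/d15.png

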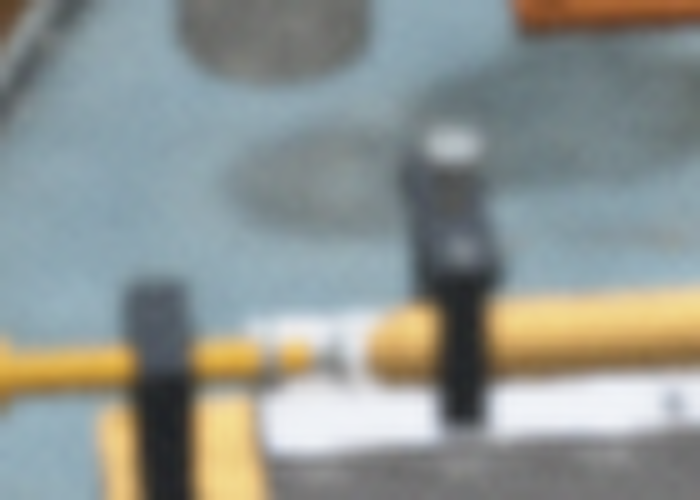

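View pics/s15.png

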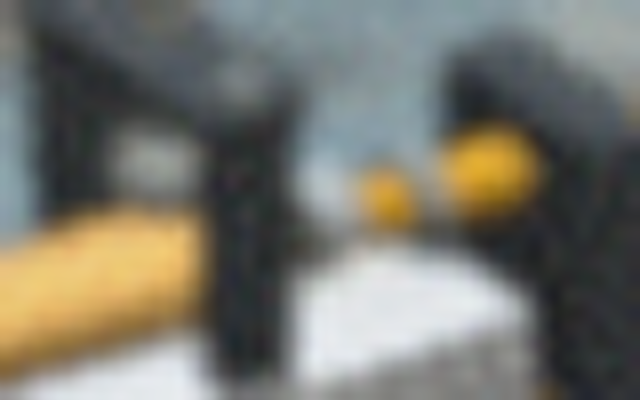

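Call:
apply_moves(
  offset=[
    [0.03,0.0033,0],
    [0.06,0.0066,0],
    [0.09,0.01,0],
    [0.12,0.0133,0],
  ],
  yaw=[0,0,0,0],
  jaw=[1,1,1,1],
)

```text
t: 16.27
eef_pos: [487.7, 193.1, 10.8]
tcp_rot: [0.187, 1.568, 0.297]
ft_force: [-2.3, 0.3, -0.4]
opening: 0.007
```

Call:
apply_moves(
  offset=[
    [0.02,0.0022,0],
    [0.04,0.0044,0],
    [0.04,0.0044,0],
  ],
  yaw=[0,0,0],
  jaw=[1,1,1],
)

```text
t: 16.65
eef_pos: [488.8, 193.2, 10.8]
tcp_rot: [0.184, 1.567, 0.293]
ft_force: [-3.4, -0.9, -0.5]
opening: -0.001
```

Call:
apply_moves(
  offset=[
    [0.02,0.0022,0],
    [0.02,0.0022,0],
  ],
  yaw=[0,0],
  jaw=[1,1],
)

```text
t: 16.9
eef_pos: [489.2, 193.2, 10.8]
tcp_rot: [0.186, 1.567, 0.295]
ft_force: [-2.7, -0.9, 0.1]
opening: 0.006
```

```bash
python3 - <<'E'
from h import *
s=env.state();print(s['eef_pos'],s['opening'],s['ft_force'])
shot("side","d16",(230,200,300,250),10)
s=env.state();print(s['eef_pos'],s['opening'],s['ft_force'])
E
```

```text
[489.21453854 193.22526628  10.79645891] 0.006169336286752422 [-2.70089214 -0.9264708   0.09403673]
[489.22318603 193.22430867  10.79618045] 0.0035434483189950767 [-3.76707551 -1.26730085 -0.47938996]
```

View pics/d16.png

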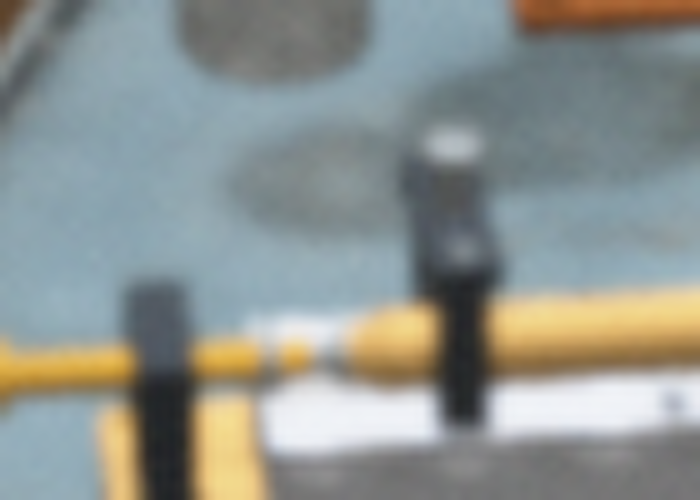

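Call:
apply_moves(
  offset=[
    [0.02,0.0022,0],
    [0.02,0.0022,0],
  ],
  yaw=[0,0],
  jaw=[1,1],
)

```text
t: 17.2
eef_pos: [489.4, 193.2, 10.7]
tcp_rot: [0.199, 1.568, 0.308]
ft_force: [-4.7, -1.5, 0.9]
opening: 0.005
```

Call:
apply_moves(
  offset=[
    [0.02,0.0022,0],
    [0.02,0.0022,0],
  ],
  yaw=[0,0],
  jaw=[1,1],
)

```text
t: 17.45
eef_pos: [489.4, 193.2, 10.7]
tcp_rot: [0.277, 1.569, 0.387]
ft_force: [-5.3, -0.9, 1.1]
opening: 0.008
```

Call:
apply_moves(
  offset=[
    [0.028,0.003,0],
    [0.028,0.003,0],
  ],
  yaw=[0,0],
  jaw=[1,1],
)

```text
t: 17.7
eef_pos: [489.4, 193.2, 10.7]
tcp_rot: [1.291, 1.571, 1.4]
ft_force: [-8.0, -0.6, 2.7]
opening: 0.002
```

Call:
apply_moves(
  offset=[
    [0.032,0.0035,0],
    [0.032,0.0035,0],
  ],
  yaw=[0,0],
  jaw=[1,1],
)

```text
t: 17.95
eef_pos: [489.4, 193.2, 10.7]
tcp_rot: [3.063, 1.569, -3.11]
ft_force: [-7.0, -0.6, 4.0]
opening: 0.003
```

```bash
python3 - <<'E'
from h import *
for i in range(1):
  s=env.state();print(s['eef_pos'],R.from_euler('xyz',s['tcp_rot']).as_matrix()[:,0],s['ft_force'],s['moment'])
shot("side","d17",(230,200,330,250),8);shot("scene","s17",(200,180,300,250),8);shot("wrist","w17",(150,20,400,230),3.2)
s=env.state();print(s['eef_pos'],s['ft_force'],s['moment'])
E
```

```text
[489.35043057 193.15452496  10.67080225] [-1.56599580e-03 -4.90212016e-05 -9.99998773e-01] [-7.0139357  -0.59329187  4.0093229 ] [-0.05647679  1.22640115 -0.00555415]
[489.33591352 193.14853787  10.63868835] [-7.36895156 -1.0943779   3.33917641] [-0.04593434  1.31887405  0.02101023]
```

View pics/d17.png

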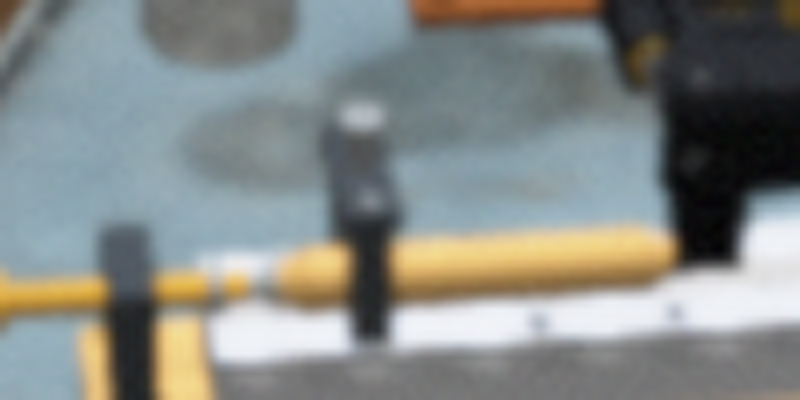

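View pics/s17.png

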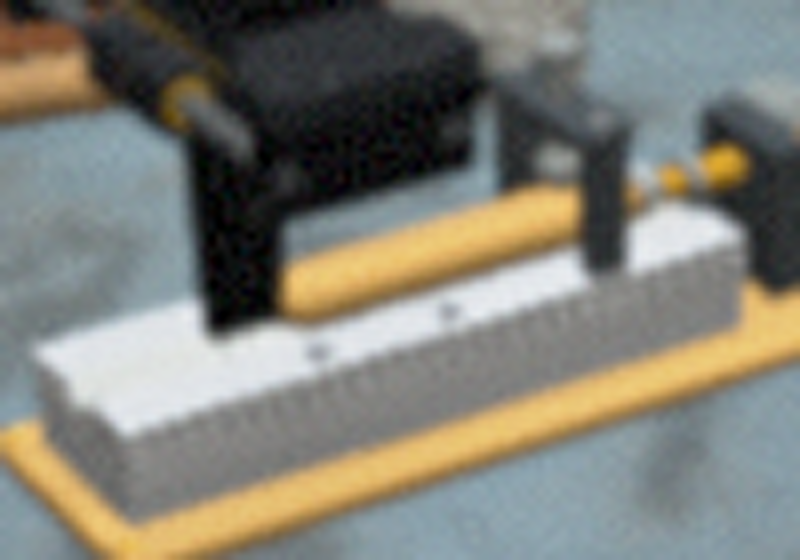

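View pics/w17.png

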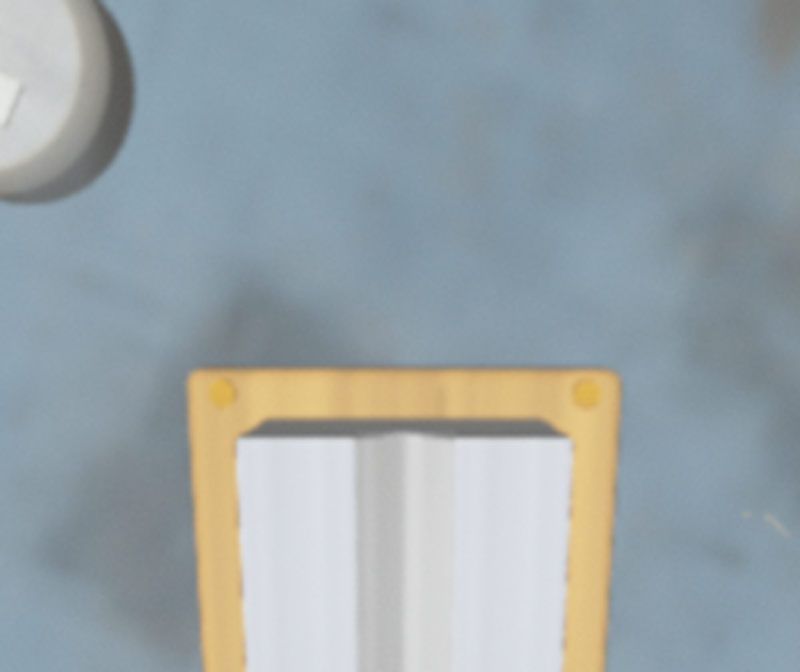

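Call:
apply_moves(
  offset=[
    [0.032,0.0035,0.01],
    [0.038,0.004,0.015],
  ],
  yaw=[0,0],
  jaw=[1,1],
)

```text
t: 18.35
eef_pos: [489.6, 193.2, 10.9]
tcp_rot: [-3.127, 1.568, -3.018]
ft_force: [-6.3, -0.3, 0.2]
opening: 0.007
```

```bash
cat > st.py <<'E'
from h import *
s=env.state();a=R.from_euler('xyz',s['tcp_rot']).as_matrix()[:,0];print(s['t'],s['eef_pos'].round(2),"contact x",round(s['eef_pos'][0]-40*a[0],2),a.round(4),s['ft_force'].round(1),s['moment'].round(2))
E
python3 st.py
```

```text
18.35 [489.56 193.17  10.86] contact x 489.69 [-3.1e-03 -4.0e-04 -1.0e+00] [-6.3 -0.3  0.2] [0.05 1.16 0.01]
```

Call:
apply_moves(
  offset=[
    [0.036,0.004,0.004],
    [0.04,0.0044,0.008],
  ],
  yaw=[0,0],
  jaw=[1,1],
)

```text
t: 18.6
eef_pos: [489.6, 193.2, 10.8]
tcp_rot: [-3.101, 1.566, -2.991]
ft_force: [-6.3, -1.3, 0.9]
opening: 0.001
```

```bash
python3 st.py
```

```text
18.6 [489.58 193.15  10.82] contact x 489.79 [-5.2e-03 -8.0e-04 -1.0e+00] [-6.3 -1.3  0.9] [ 0.06  1.23 -0.  ]
```

Call:
apply_moves(
  offset=[
    [0.04,0.0044,0.006],
    [0.05,0.0055,0.01],
    [0.056,0.006,0.014],
  ],
  yaw=[0,0,0],
  jaw=[1,1,1],
)

```text
t: 18.98
eef_pos: [489.7, 193.1, 10.9]
tcp_rot: [-3.085, 1.563, -2.975]
ft_force: [-8.0, -0.2, -0.4]
opening: 0.005
```

```bash
python3 st.py
```

```text
18.975 [489.65 193.12  10.88] contact x 489.97 [-0.0079 -0.0013 -1.    ] [-8.  -0.2 -0.4] [0.03 1.44 0.01]
```

Call:
apply_moves(
  offset=[
    [0.05,0.0055,0.006],
    [0.056,0.006,0.008],
    [0.056,0.006,0.008],
    [0.056,0.006,0.008],
  ],
  yaw=[0,0,0,0],
  jaw=[1,1,1,1],
)

```text
t: 19.48
eef_pos: [489.6, 193.1, 10.8]
tcp_rot: [-3.075, 1.56, -2.965]
ft_force: [-8.1, 0.1, 2.3]
opening: 0.007
```

```bash
python3 st.py
```

```text
19.475 [489.57 193.09  10.83] contact x 490.0 [-0.0109 -0.002  -0.9999] [-8.1  0.1  2.3] [0.08 1.63 0.02]
```

Call:
apply_moves(
  offset=[
    [0.056,0.006,0.015],
    [0.064,0.007,0.022],
    [0.066,0.007,0.022],
    [0.066,0.007,0.022],
  ],
  yaw=[0,0,0,0],
  jaw=[1,1,1,1],
)

```text
t: 19.98
eef_pos: [489.7, 193.1, 11.0]
tcp_rot: [-3.069, 1.556, -2.96]
ft_force: [-8.7, -0.5, 1.2]
opening: 0.006
```

```bash
python3 st.py
```

```text
19.975 [489.71 193.08  10.99] contact x 490.27 [-0.0141 -0.0026 -0.9999] [-8.7 -0.5  1.2] [ 0.05  1.51 -0.08]
```

Call:
apply_moves(
  offset=[
    [0.058,0.006,0.012],
    [0.062,0.007,0.016],
    [0.062,0.007,0.016],
  ],
  yaw=[0,0,0],
  jaw=[1,1,1],
)

```text
t: 20.35
eef_pos: [489.6, 193.1, 11.0]
tcp_rot: [-3.065, 1.553, -2.955]
ft_force: [-7.9, -0.4, 0.3]
opening: 0.002
```

```bash
python3 st.py
```

```text
20.35 [489.57 193.05  10.99] contact x 490.27 [-0.0176 -0.0033 -0.9998] [-7.9 -0.4  0.3] [0.07 1.58 0.01]
```

Call:
apply_moves(
  offset=[
    [-0.02,-0.002,0.01],
    [-0.06,-0.007,0.02],
    [-0.12,-0.013,0.03],
    [-0.25,-0.028,0.05],
    [-0.45,-0.05,0.08],
    [-0.8,-0.088,0.1],
    [-0.9,-0.1,0.6],
    [-1,-0.11,1.5],
    [-1,-0.11,3],
    [-1,-0.11,3],
  ],
  yaw=[0,0,0,0,0,0,0,0,0,0],
  jaw=[1,1,1,1,1,1,1,1,1,1],
)

```text
t: 21.6
eef_pos: [465.8, 190.7, 88.9]
tcp_rot: [-3.095, 1.558, -2.985]
ft_force: [0.1, 0.2, -0.9]
opening: 0.009
```

```bash
python3 st.py; python3 - <<'E'
from h import *
shot("side","d18",(230,200,330,250),8);shot("scene","s18",(200,180,300,250),8);shot("wrist","w18")
E
```

```text
21.6 [465.84 190.71  88.92] contact x 466.34 [-0.0124 -0.002  -0.9999] [ 0.1  0.2 -0.9] [ 0.16 -0.08  0.05]
```

View pics/d18.png

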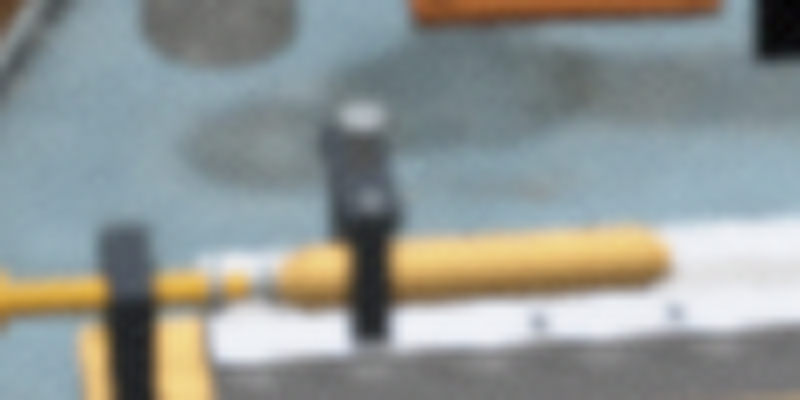

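View pics/s18.png

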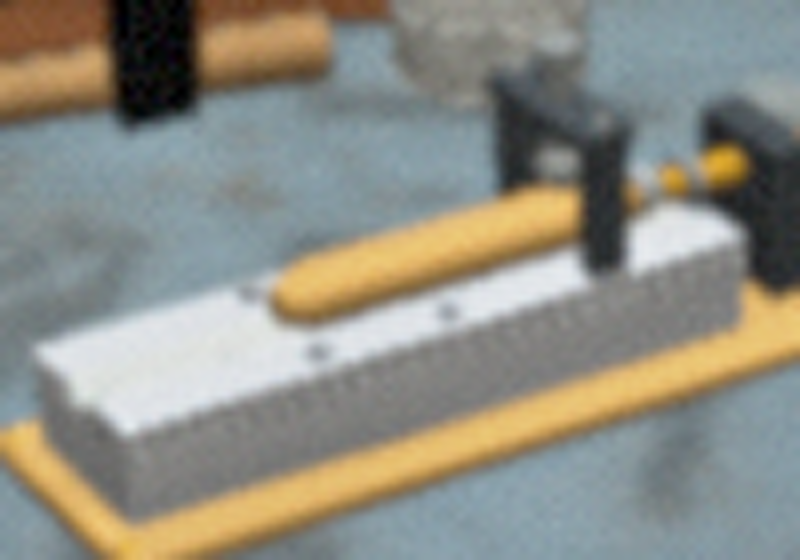

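View pics/w18.png

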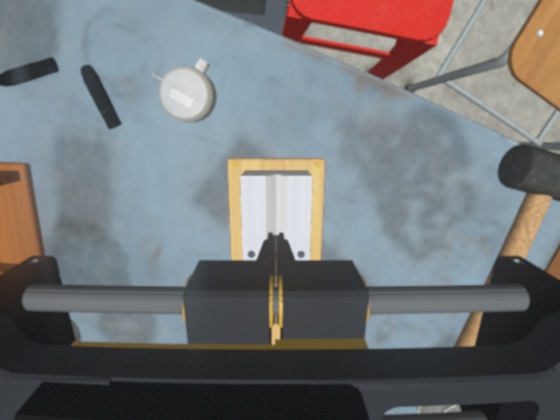

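```bash
python3 -c "
from cell import env
print(env.job_done())"
```

```text
the job is handed in; nothing more can be done
None
```

The blank is in the groove, pushed under the hold-down and bearing on the stop. I handed the job in at about 22 s; no verdict is reported.

- **Laying it in:** I gripped the blank at its middle and set it in the groove with its middle at about x = −51 mm on the jig. The picture after release showed it seated and centred.
- **Pushing home:** I pushed the rear face with the shut fingers, creeping the last few millimetres. The highest wrist force along the push was about 8.7 N. Taking off about 2.8 N of drag leaves roughly 5 to 6 N on the stop. The plunger's travel of about 1.2 mm gives 6 N, which agrees. I held that for about 0.6 s before backing off.
- **Last checks:** The side and scene pictures show the blank straight in the groove, under the foot, its front end against the plunger. The robot was clear, with wrist force near zero. No bystander was touched as far as I could see, but I took no final measurement of them.
- **Not measured:** The force left on the stop after I let go. I expect it to settle near the drag, about 2 to 3 N.
- **Disagreed with the brief:** The pictures put the finger tips 36 to 37 mm behind the reported TCP, instead of at it. I corrected every height for this after seeing it on the first approach, before touching anything.

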